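# Cock the bench nut cracker and load a walnut

## Task

Get the nut cracker ready for its next nut. Turn the black latch knob a quarter turn clockwise so that the clear guard springs open, then draw the sprung hammer up and over by its black side handle until the steel hook catches it, and let go without setting it off: the hammer must never fly back. With the hammer safely hooked, stand the walnut in the cup, leave the guard open, and leave the other things on the table where they are.

Things in the scene. Friction and masses are not known exactly. Their poses are not given: they have to be found in the camera images.
- nut_cracker: Grey bench nut cracker, fixed, base 190x385 mm. Machine frame used below: origin on the table under the hammer axle, x away from the robot, y left, z up, yawed up to 0.25 rad. Base y -220 to +166 mm, top z 23. Right half (y below -35): cup inside steel walls, z 56 mm high at x -98 and at the right end, 100 at x +78. Grey pillar x -93..-37, y -31..+25, top z 148, carries the latch.
- latch_grip (a point): Middle of the latch knob's bar grip, on its vertical axis: black bar 62 mm long along this frame's y, 16 thick, 28 tall (14 above and below this point), about z 188 mm, on the pillar at machine x -65, y -4. At z 153-157 a steel tongue reaches 49 mm from the axis to machine -y over the guard's left edge. Turns with the knob.
- latch (a joint): Turn of the latch knob: starts at 0 to 0.1 (tongue over the guard); 1.57 = quarter turn clockwise seen from above, its stop (tongue towards the robot). The guard is free from about 1.0 on. Stays where it is left; light friction, 0.04 N m.
- guard (a joint): Clear hood with aluminium edges over cup and hammer: top at z 150, machine x -100 to +80, y -217 to -36 mm; hinged at its far edge (z 100). 0 = shut, 2.3 = fully open, leaning back behind the machine. Once the latch frees it, weak springs swing it open in about 2 s (it waits under anything held above it) and it stays open.
- hammer_pivot (a point): Point on the hammer's axle, 95 mm above the table, in the plane x -50 mm of the machine in which the handle's middle moves. The axle is level and runs along machine x.
- hammer_grip (a point): Middle of the hammer's black round side handle, 19 mm thick, 66 mm long along machine x (level), sticking out from the arm's end towards the robot; 165 mm from the axle. At rest it is to the right of the axle (machine -y) at z 95 mm, under the guard; it swings straight up and then over to the left.
- hammer (a joint): Hammer angle: 0 = lying to the right, head over the cup; 1.57 = arm upright; 1.85 = on the hook; 2.01 = back stop. Springs pull it to 0 (4 to 5 N at the handle all the way). From 1.62 its pin lifts the hook, which drops behind the pin at about 1.87: draw to about 1.95, ease back, and it stays at about 1.845. Let go before that and it flies back.
- hook_tooth (a point): Tooth at the front end of the steel hook on the catch post, which comes down over the pin on the hammer arm; about z 162 mm, machine x 0, y +41 mm.
- trigger (a point): Red trigger paddle, 26x26 mm, at the rear end of the hook on the catch post (x -17..+17, y 91..125, top z 120), about z 119 mm, machine x 0, y +153. About 1.5 N down on it, or a like lift on the hook, fires the cocked hammer.
- cup (a point): Centre of the nut cup's floor, 34 mm above the table, at machine x 0, y -115 mm: round dish, 42 mm inside, with a rim 6 mm high and 54 mm outside. Two empty half shells lie in the tray's far corners. With the hammer at rest its head fills the space above.
- walnut: Whole brown walnut, 43 mm thick at 23 mm above its origin, 47 mm tall, standing upright on its small flat end on the table to the left of the machine, about 22 g; origin at the centre of that flat underside, z up.
- prep_bowl: small steel prep bowl, 110 mm across, 42 mm tall, standing on a square cake board (9 mm thick) on the left, behind the walnut; bystander; origin under its centre
- squeeze_bottle: cream-coloured squeeze bottle with a cone tip, 58 mm across, 208 mm tall, standing on the cake board on the left; bystander, easily knocked over; origin under its centre
- dial_timer: white kitchen timer, 64 mm across, 44 mm tall, standing on the right; bystander; origin under its centre

How it is judged:
By the outcome, as a careful person would: the job done as asked, in the order asked, and still so for the second after the job is handed in, with the robot touching nothing.
It also fails if it takes over 72 s, if anything falls off the work surface, if the arm or the gripper's body presses on something with over 40 N, if the wrist force passes 120 N, or if a joint passes its speed limit or range.

## Robot

A 6-joint arm with a two-finger parallel gripper is mounted at the origin on a cart in front of the work surface, level with it; the furniture and walls round the work are solid. World frame = base frame: x ahead of the robot, y to its left, z up, the work surface at z = 0. Lengths are in m, angles in degrees, forces in N, time in s.
With the tool pointing down it reaches from about 0.375 to 0.75 m from the base axis. Payload 9 kg.
Tool frame: the origin (TCP) lies midway between the tips of the shut fingers; the grasp point (between the pads) lies 19 mm behind it (robot.tcp_to_grasp is the distance from the TCP to the grasp point, in m); z points along the fingers, x is the direction in which the jaws open and shut, and the axes are right-handed (so a half turn about z gives the same grasp; the last joint's range is limited). The gripper opens to 85 mm and grips with 20 to 120 N. Pads are 22 mm wide; open, the fingers measure 114 mm over their backs; the gripper's body (76 mm by 85 mm) begins 54 mm behind the grasp point. The pads swing forward as they close: fully open they stand 13 mm farther back than shut.
Start: joints at [57.428, 5.964, 5.575, 89.605, 0, 77.527], TCP at [0.206, 0.563, 0.231] pointing down, gripper open.
Joint ranges: [-171.21, 171.21], [-48.23, 106.86], [-62.78, 66.21], [-105.2, 120.99], [-86.42, 89.51], [-180, 180]. Speed limits (degrees/s): [127.2, 127.2, 147.25, 180, 180, 180].

## Interface

Orientations are given as [roll, pitch, yaw] about the fixed x, y, z axes, in that order (R = Rz(yaw) Ry(pitch) Rx(roll)).
In Python, from cell import monitor, eyes, robot gives the robot as it stands.
- The arm moves only by the tool move_arm, never from a script. Its argument "plan" is a list of rows, each a list of 7 numbers: the shift along the tool's x, y, z in m, then the turn, a rotation vector about the tool's x, y, z in degrees, then the opening, from 0 (shut) to 1 (fully open). In form: [[tx, ty, tz, rx, ry, rz, hand], ...]. A call has 1 to 10 rows; each row shifts and turns the commanded pose from where the row before left it, along the tool's axes as they then stand; what a row does not reach is not made up. A row lasts 1/10 s, in which the tool goes at most 50 mm and 8.59 degrees, less where a joint would pass 70% of its speed; a pose out of reach is approached as far as the arm can. A call with a gripper value outside its range is refused whole. The fingers move at their own pace and stop on an object; "newtons" is the grip in N (left out, the last holds). Time passes only in rows, so rows that do not move let the fingers close. It gives the time, the measured TCP pose, the force and the opening at its end, in the units of the state.
- monitor.read_state(): the state, without advancing time (a new reading comes with each control period).
- eyes.snapshot(name): name is "scene" or "top"; returns a dict with "color" (480x640x3 uint8, red, green, blue), "z_map" (480x640 float32, m along the optical axis (not along the pixel's ray), 0 where there is no reading), "fov_y" (degrees; the focal length in pixels is half the picture's height over the tangent of half this angle, whatever the lens; pixels are square), "cx", "cy" (the principal point, pixels), "rvec" (rotation vector, rad) and "tvec" (3), from world to camera coordinates, as OpenCV has them. Camera axes: x right, y down, z forward; pixel columns grow to the right and rows downward; lengths in m; the calibration is good to about 2 mm. A picture is of the moment at which its call begins.
- robot.finish_job(): hands the job in, once; it reports no verdict.
The state is a dict: "clock": time; "q": joint angles; "joint_vel": joint speeds; "joint_efforts": joint torques, N m; "ee_pos": TCP position; "tool_rot": TCP orientation; "wrist_force": force on the tool from outside, world axes, zero at the start; "wrist_torque": the same for the moment, N m; "width": finger opening in m.
Only numpy, scipy, OpenCV 4.12 (cv2) and the standard library are available. Lean on these libraries where they do the work, as an engineer would, in place of code of your own. Each camera call takes 0.05 s, during which the arm holds its last target.

## Working session

There is one attempt and no reset: what is moved stays moved. The work goes in short steps, Python scripts to look and compute and a tool call to move; the robot and the scene stay as the last step left them, time stands still between calls to the robot, and variables do not carry over. Pictures are saved under pics/ and viewed, and the job is handed in when it is done.

Besides the shell and the picture viewer there is one more tool, called after "Emit:" by a JSON object that holds its "method" and its "body". move_arm: Moves the arm, as the interface text tells. Its arguments: {"type":"object","properties":{"plan":{"type":"array"},"newtons":{"type":"number"}},"required":["plan"]}

```bash
ls; mkdir -p pics; cat > h.py <<'E'
import numpy as np, cv2
from cell import monitor, eyes, robot
def snap(n,f):
    s=eyes.snapshot(n); cv2.imwrite('pics/'+f,s['color'][:,:,::-1]); np.savez('pics/'+f[:-4]+'.npz',**s); return s
def cloud(s):
    H,W=s['z_map'].shape; f=H/2/np.tan(np.radians(s['fov_y'])/2)
    v,u=np.mgrid[:H,:W]; z=s['z_map']
    P=np.stack([(u-s['cx'])/f*z,(v-s['cy'])/f*z,z],-1)
    R=cv2.Rodrigues(np.array(s['rvec'],float))[0]
    return (P-np.array(s['tvec']))@R
E
python3 - <<'E'
from h import *
print(monitor.read_state())
for n in('scene','top'):
    s=snap(n,n+'0.png'); print(n,s['fov_y'],s['cx'],s['cy'],s['rvec'],s['tvec'])
E
```

```text
pics
{'clock': 0.0, 'q': array([ 5.74276870e+01,  5.99994341e+00,  5.52903509e+00,  8.96052829e+01,
       -2.86076589e-03,  7.75272447e+01]), 'joint_vel': array([-0.15405378,  0.12522161, -0.0249162 ,  0.03810131,  0.12122251,
        0.02627172]), 'joint_efforts': array([ 1.31019831e-03, -5.56932306e+01,  5.03647614e+01,  1.68783573e-02,
       -5.14310250e-04, -3.83267127e-05]), 'ee_pos': array([0.20601078, 0.56317466, 0.23052777]), 'tool_rot': array([-1.79986338e+02,  7.50108704e-02,  6.99004532e+01]), 'wrist_force': array([ 0.50404454,  0.67792417, -0.40525006]), 'wrist_torque': array([-0.00662923,  0.04723936, -0.03887021]), 'width': 0.0854197315933091}
scene 43.25818925701557 316.31872221219237 241.2889529370585 [ 2.14179351 -1.11018127  0.4791138 ] [-0.3369935   0.38104045  1.29750772]
top 57.1871885096528 309.86744288951087 242.0928673844728 [ 2.13773894 -2.08021892  0.18039917] [-0.02022866  0.56681973  1.18218799]
```

View pics/scene0.png

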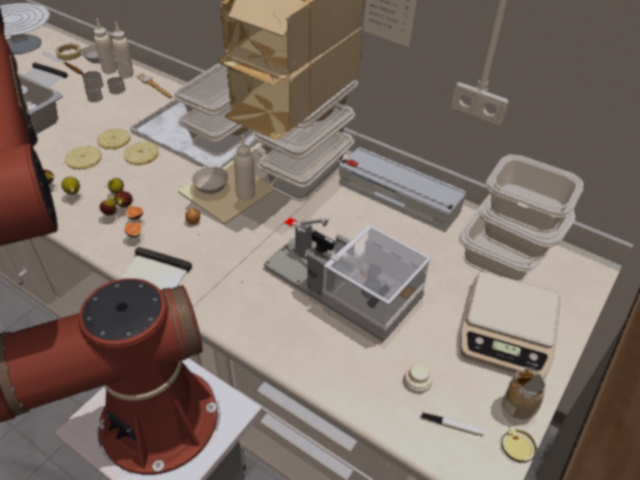

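View pics/top0.png

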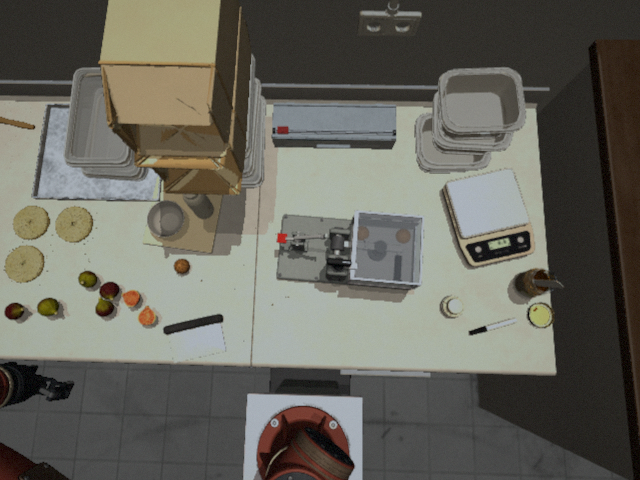

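The scene image shows the machine with its guard shut at about (350,275) and the walnut at (192,215). In the top view the red trigger is at (282,238), the knob near (340,265), the guard spans (350-422, 213-288), and the walnut is at (182,266).

```bash
python3 - <<'E'
from h import *
for n,(u0,u1,v0,v1) in {'scene':(255,440,195,350),'top':(265,435,200,300)}.items():
    im=cv2.imread(f'pics/{n}0.png')[v0:v1,u0:u1]
    cv2.imwrite(f'pics/{n}0c.png',cv2.resize(im,None,fx=4.2,fy=min(4.2,600/(v1-v0)) if 0 else 3.8,interpolation=cv2.INTER_CUBIC))
s=dict(np.load('pics/top0.npz')); P=cloud(s)
c=s['color'].astype(int)
def st(m,name):
    q=P[m]; print(name,m.sum(),q.mean(0).round(4),q.min(0).round(4),q.max(0).round(4))
red=(c[...,0]>180)&(c[...,1]<60)&(c[...,2]<60)
rg=np.zeros_like(red);rg[200:300,260:440]=1
st(red&rg&(P[...,2]>.08),'red')
# walnut
w=np.zeros_like(red); w[255:280,170:195]=1
st(w&(P[...,2]>.012),'walnut'); 
# knob
m=rg&(P[...,2]>.185)&(P[...,2]<.22); st(m,'knob top')
for z0 in np.arange(.0,.25,.01):
    m=rg&(P[...,2]>z0)&(P[...,2]<=z0+.01)
    if m.sum()>3: st(m,'z%.2f'%z0)
b=np.zeros_like(red); b[200:330,430:480]=0; b[290:325,435:470]=1
st(b&(P[...,2]>.03),'timer')
E
```

```text
<stdin>:8: RuntimeWarning: Mean of empty slice.
  ret = um.true_divide(
Traceback (most recent call last):
ValueError: zero-size array to reduction operation minimum which has no identity
```

```bash
ls pics
```

```text
scene0.npz
scene0.png
scene0c.png
top0.npz
top0.png
top0c.png
```

View pics/top0c.png

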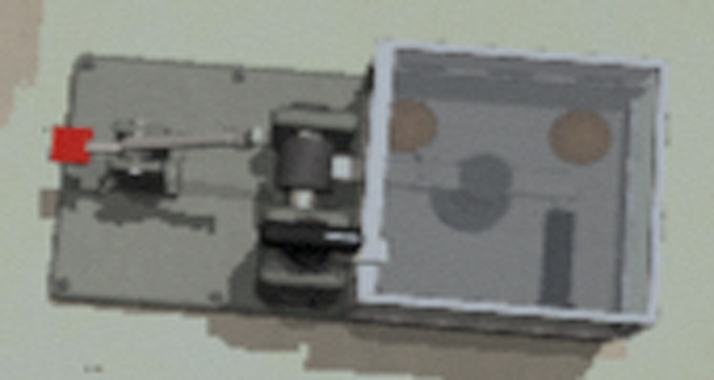

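View pics/scene0c.png

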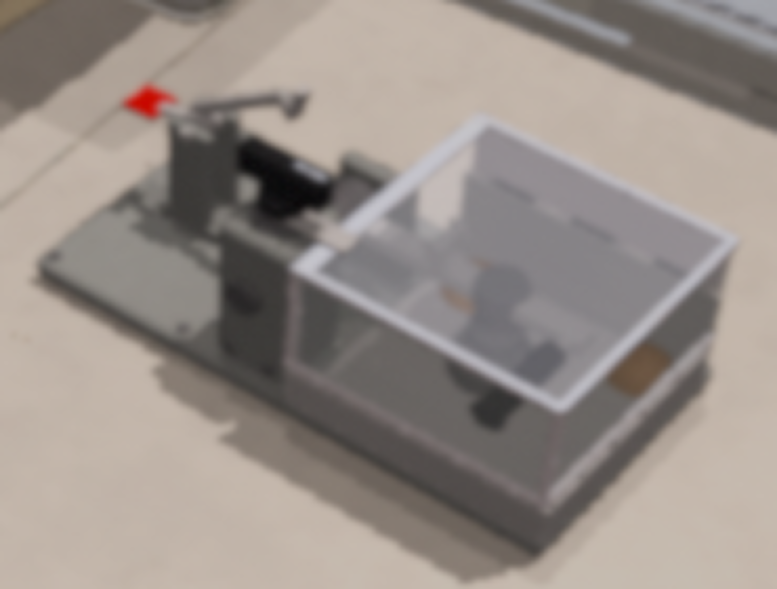

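The top crop shows the knob bar (black, about (310,235) in the crop), the tongue over the guard edge, and the hammer handle at (558,255). My red mask found nothing, so I'll check the point cloud.

```bash
python3 - <<'E'
from h import *
s=dict(np.load('pics/top0.npz')); P=cloud(s)
c=s['color'].astype(int)
for u,v in [(282,238),(340,262),(182,266),(150,340),(450,306),(310,250)]: print(u,v,c[v,u],s['z_map'][v,u],P[v,u].round(4))
E
```

```text
282 238 [174  43  33] 1.1895962 [0.5667 0.0695 0.1053]
340 262 [43 41 39] 1.0731469 [ 0.4902 -0.0836  0.205 ]
182 266 [122  81  41] 1.2430574 [0.4915 0.3545 0.0435]
150 340 [168 175 163] 0.0 [ 0.3294 -0.0366  1.2686]
450 306 [169 178 174] 1.2062595 [ 0.4007 -0.3936  0.0437]
310 250 [112 113 107] 1.2659411 [ 0.5504 -0.005   0.0223]
```

```bash
python3 - <<'E'
from h import *
from scipy.optimize import least_squares
def proj(s,X):
    H=480; f=H/2/np.tan(np.radians(s['fov_y'])/2)
    K=np.array([[f,0,s['cx']],[0,f,s['cy']],[0,0,1]],float)
    return cv2.projectPoints(np.array(X,float),np.array(s['rvec'],float),np.array(s['tvec'],float),K,None)[0][:,0]
s=dict(np.load('pics/top0.npz')); P=cloud(s); z=s['z_map']>0
c=s['color'].astype(int)
red=z&(c[...,0]>130)&(c[...,1]<80)&(c[...,2]<80)
def st(m,name):
    q=P[m]; print(name,m.sum(),np.median(q,0).round(4),((q.min(0)+q.max(0))/2).round(4),q.min(0).round(4),q.max(0).round(4))
rg=np.zeros_like(red);rg[200:300,260:440]=1
st(red&rg,'red')
w=np.zeros_like(red); w[255:280,170:195]=1
st(w&z&(P[...,2]>.015),'walnut')
k=rg&z&(P[...,2]>.19)&(P[...,2]<.215); st(k,'knob')
r=cv2.minAreaRect((P[k][:,:2]*1000).astype(np.float32)); print(r)
b=np.zeros_like(red); b[290:325,435:470]=1
st(b&z&(P[...,2]>.035),'timer')
g=rg&z&(P[...,2]>.14)&(P[...,2]<.155)&(P[...,1]<-.1); st(g,'guardtop')
r=cv2.minAreaRect((P[g][:,:2]*1000).astype(np.float32)); print(r, cv2.boxPoints(r))
base=rg&z&(P[...,2]>.017)&(P[...,2]<.029); st(base,'base')
print(cv2.boxPoints(cv2.minAreaRect((P[base][:,:2]*1000).astype(np.float32))))
np.set_printoptions(suppress=True)
E
```

```text
red 71 [0.5661 0.0698 0.1077] [0.5662 0.0705 0.1084] [0.5546 0.0584 0.1035] [0.5777 0.0826 0.1134]
walnut 186 [0.4914 0.3593 0.0374] [0.4935 0.3631 0.0324] [0.4731 0.3424 0.0152] [0.514  0.3839 0.0496]
knob 165 [ 0.491  -0.0789  0.1982] [ 0.5221 -0.076   0.1976] [ 0.4822 -0.1087  0.1902] [ 0.562  -0.0433  0.205 ]
((509.3714294433594, -62.836997985839844), (98.11871337890625, 48.135780334472656), 41.80613327026367)
timer 190 [ 0.4009 -0.406   0.0424] [ 0.4014 -0.407   0.0423] [ 0.382  -0.4278  0.0354] [ 0.4208 -0.3861  0.0493]
guardtop 4836 [ 0.5397 -0.2062  0.1502] [ 0.5403 -0.2009  0.1475] [ 0.4444 -0.3005  0.1401] [ 0.6361 -0.1013  0.155 ]
((541.01513671875, -199.93556213378906), (192.98623657226562, 184.0595703125), 86.37904357910156) [[ 443.07498  -290.42386 ]
 [ 626.76715  -302.04825 ]
 [ 638.9553   -109.447266]
 [ 455.26312   -97.822876]]
base 3079 [ 0.5456 -0.0032  0.0221] [ 0.5495 -0.0894  0.023 ] [ 0.4452 -0.2688  0.017 ] [0.6537 0.09   0.029 ]
[[ 444.288    -268.78622 ]
 [ 633.8954   -280.57895 ]
 [ 656.3103     79.81491 ]
 [ 466.70288    91.607635]]
```

```bash
cat >> h.py <<'E'
from scipy.optimize import least_squares
def proj(s,X):
    f=240/np.tan(np.radians(float(s['fov_y']))/2)
    K=np.array([[f,0,s['cx']],[0,f,s['cy']],[0,0,1]],float)
    return cv2.projectPoints(np.array(X,float).reshape(-1,3),np.array(s['rvec'],float),np.array(s['tvec'],float),K,None)[0][:,0]
def m2w(p,X):
    X=np.array(X,float).reshape(-1,3); c,q=np.cos(p[2]),np.sin(p[2])
    return np.c_[p[0]+c*X[:,0]-q*X[:,1],p[1]+q*X[:,0]+c*X[:,1],X[:,2]]
E
python3 - <<'E'
from h import *
np.set_printoptions(suppress=True,precision=2)
T=dict(np.load('pics/top0.npz')); S=dict(np.load('pics/scene0.npz'))
t=lambda x,y:(265+x/4.2-.38,200+y/3.8-.37); sc=lambda x,y:(255+x/4.2-.38,195+y/3.8-.37)
M=[[.08,-.036,.15],[.08,-.217,.15],[-.1,-.217,.15],[-.1,-.036,.15],[0,.153,.119],[.095,.166,.023],[-.095,.166,.023],[-.065,-.004,.202]]
ft=np.array([t(378,43),t(663,62),t(655,325),t(358,300),t(71,146),t(78,55),t(50,300),t(311,235)])
Ms=[[.08,-.036,.15],[.08,-.217,.15],[-.1,-.217,.15],[-.1,-.036,.15],[0,.153,.119]]
fs=np.array([sc(480,118),sc(738,240),sc(562,408),sc(292,268),sc(150,102)])
def rt(p): return proj(T,m2w(p,M))-ft
def rs(p): return proj(S,m2w(p,Ms))-fs
for f in (rt,rs,lambda p:np.r_[rt(p),rs(p)]):
    r=least_squares(lambda p:f(p).ravel(),[.55,-.07,-.06],loss='soft_l1'); print(r.x.round(4)); print(f(r.x))
p=r.x; np.save('mach.npy',p)
for n,X in dict(knob=[-.065,-.004,.188],pivot=[-.05,0,.095],grip=[-.05,-.165,.095],cup=[0,-.115,.034],tooth=[0,.041,.162]).items(): print(n,m2w(p,X).round(4))
E
```

```text
[ 0.56 -0.08 -0.05]
[[-0.52  0.23]
 [ 1.1   0.02]
 [ 1.05 -0.32]
 [ 0.17  0.94]
 [-0.87  0.21]
 [-1.25 -1.27]
 [-0.52 -1.2 ]
 [ 0.59  0.5 ]]
[ 0.56 -0.08 -0.06]
[[-0.64 -1.12]
 [ 0.32  0.09]
 [ 0.29  1.72]
 [ 0.04  0.36]
 [-0.15 -3.71]]
[ 0.56 -0.08 -0.05]
[[-0.27 -0.1 ]
 [ 1.34 -0.16]
 [ 1.13 -0.52]
 [ 0.26  0.58]
 [-0.67 -0.28]
 [-0.99 -1.72]
 [-0.41 -1.69]
 [ 0.72  0.1 ]
 [-1.66 -0.27]
 [-0.14  0.47]
 [ 0.67  2.68]
 [-0.32  1.81]
 [-1.54 -2.21]]
knob [[ 0.49 -0.08  0.19]]
pivot [[ 0.51 -0.08  0.1 ]]
grip [[ 0.5  -0.24  0.1 ]]
cup [[ 0.55 -0.2   0.03]]
tooth [[ 0.56 -0.04  0.16]]
```

```bash
python3 - <<'E'
from h import *
p=np.load('mach.npy'); print(p.tolist())
for n,X in dict(knob=[-.065,-.004,.188],pivot=[-.05,0,.095],grip=[-.05,-.165,.095],cup=[0,-.115,.034],tooth=[0,.041,.162]).items(): print(n,[round(float(a),4) for a in m2w(p,X)[0]])
for n in('top','scene'):
    s=dict(np.load(f'pics/{n}0.npz')); im=s['color'][:,:,::-1].copy()
    im=cv2.resize(im,None,fx=4,fy=4,interpolation=cv2.INTER_CUBIC)
    def L(pts,col,cl=True):
        q=((proj(s,m2w(p,pts))+.5)*4-.5).round().astype(int); cv2.polylines(im,[q.reshape(-1,1,2)],cl,col,1)
    L([[.08,-.036,.15],[.08,-.217,.15],[-.1,-.217,.15],[-.1,-.036,.15]],(0,255,0))
    L([[.095,.166,.023],[-.095,.166,.023],[-.095,-.22,.023],[.095,-.22,.023]],(255,255,0))
    L([[-.093,-.031,.148],[-.037,-.031,.148],[-.037,.025,.148],[-.093,.025,.148]],(0,255,255))
    L([[-.073,-.035,.202],[-.057,-.035,.202],[-.057,.027,.202],[-.073,.027,.202]],(255,0,255))
    L([[-.013,.14,.119],[.013,.14,.119],[.013,.166,.119],[-.013,.166,.119]],(255,0,0))
    a,b=(1060,800) if n=='top' else (1030,780)
    cv2.imwrite(f'pics/{n}_ov.png',im[b:b+560,a:a+740])
E
```

```text
[0.5567917971699353, -0.08143060444361386, -0.04986043626078207]
knob [0.4917, -0.0822, 0.188]
pivot [0.5069, -0.0789, 0.095]
grip [0.4986, -0.2437, 0.095]
cup [0.5511, -0.1963, 0.034]
tooth [0.5588, -0.0405, 0.162]
```

View pics/top_ov.png

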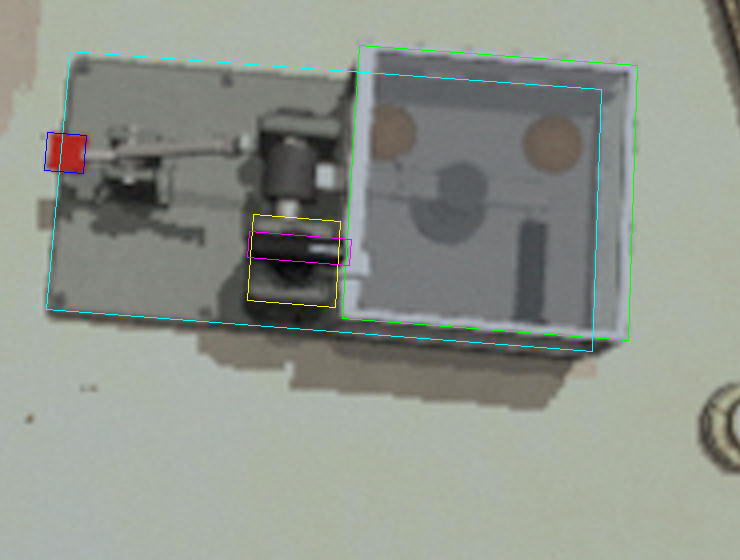

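View pics/scene_ov.png

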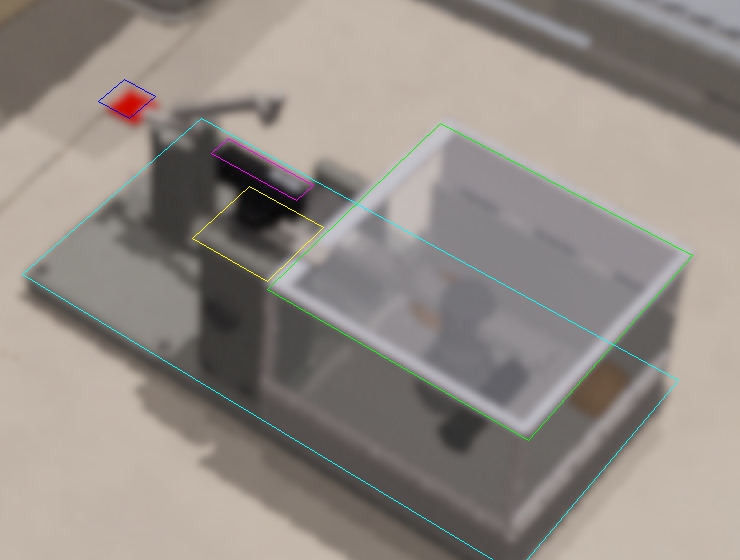

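The overlays fit within about 1 px in the top view (guard, base, knob and trigger all match). In the scene view the knob and trigger sit about 2 px up-left of the image. I'll cross-check with depth.

```bash
python3 - <<'E'
from h import *
p=np.load('mach.npy')
for n in('top','scene'):
    s=dict(np.load(f'pics/{n}0.npz')); P=cloud(s); z=s['z_map']>0; c=s['color'].astype(int)
    Q=P.copy(); d=P-[p[0],p[1],0]; cc,q=np.cos(p[2]),np.sin(p[2])
    M=np.stack([cc*d[...,0]+q*d[...,1],-q*d[...,0]+cc*d[...,1],d[...,2]],-1)
    def med(lo,hi,name):
        m=z&np.all((M>lo)&(M<hi),-1); 
        if m.sum(): print(n,name,m.sum(),np.median(M[m],0).round(4),M[m].min(0).round(4),M[m].max(0).round(4))
    med([-.085,-.045,.195],[-.045,.04,.22],'knob')
    med([-.07,.05,.01],[-.03,.1,.04],'basetop')
    med([-.12,-.15,.14],[.1,-.1,.16],'guardtop')
    med([-.2,-.15,-.02],[-.15,0,.02],'table')
    red=z&(c[...,0]>150)&(c[...,1]<60)&(c[...,2]<60)&(abs(M[...,0])<.1)&(abs(M[...,1]-.15)<.08)
    print(n,'red',red.sum(),M[red].mean(0))
    w=z&(np.linalg.norm(P[...,:2]-[.4935,.363],axis=-1)<.035)&(P[...,2]>.02)
    print('walnut',w.sum(),((P[w].min(0)+P[w].max(0))/2).round(4),P[w].max(0).round(4),P[w][P[w][:,2]>.04].mean(0).round(4))
E
```

```text
top knob 148 [-0.0653 -0.0005  0.1986] [-0.0735 -0.0307  0.195 ] [-0.057  0.029  0.205]
top basetop 239 [-0.0494  0.075   0.0222] [-0.0698  0.05    0.0164] [-0.0306  0.0998  0.0277]
top guardtop 1371 [-0.0139 -0.125   0.1502] [-0.1019 -0.15    0.1401] [ 0.0821 -0.1     0.1584]
top table 940 [-0.1752 -0.0749 -0.0008] [-0.2    -0.1497 -0.0076] [-0.1501 -0.0002  0.0065]
top red 64 [0.00305953 0.15247241 0.10784891]
walnut 183 [0.4935 0.3631 0.035 ] [0.514  0.3839 0.0496] [0.4931 0.3626 0.0435]
scene knob 145 [-0.067  -0.0045  0.2003] [-0.0749 -0.0339  0.1952] [-0.0556  0.0266  0.2064]
scene basetop 189 [-0.0534  0.0776  0.0244] [-0.0696  0.0513  0.0181] [-0.0302  0.0999  0.0307]
scene guardtop 1264 [-0.0183 -0.1254  0.1528] [-0.105  -0.15    0.1402] [ 0.0853 -0.1     0.1597]
scene table 1055 [-0.1756 -0.0781  0.0014] [-0.2    -0.1499 -0.0068] [-0.15   -0.0002  0.0086]
scene red 31 [0.00146176 0.1520174  0.11104539]
walnut 181 [0.4972 0.358  0.0361] [0.5206 0.3773 0.0521] [0.4934 0.3581 0.0448]
```

```bash
cat >> h.py <<'E'
from scipy.spatial.transform import Rotation as Ro, Slerp
def pose():
    s=monitor.read_state(); return np.array(s['ee_pos']),Ro.from_euler('xyz',s['tool_rot'],degrees=True),s
def rows(waypts,hand,start=None):
    """waypts: list of (pos,Rotation,n)"""
    if start is None: p,R,_=pose()
    else: p,R=start
    out=[]
    cp,cR=p,R
    for tp,tR,n in waypts:
        p0,R0=cp,cR; sl=Slerp([0,1],Ro.concatenate([R0,tR]))
        for k in range(1,n+1):
            a=k/n; P=p0+(np.array(tp)-p0)*a; Q=sl(a)
            d=cR.inv().apply(P-cp).round(4); w=np.degrees((cR.inv()*Q).as_rotvec()).round(2)
            cp=cp+cR.apply(d); cR=cR*Ro.from_rotvec(w,degrees=True)
            out.append([float(x)+0 for x in d]+[float(x)+0 for x in w]+[hand])
    for i in range(0,len(out),10): print('['+', '.join(str([round(x,4) for x in r]) for r in out[i:i+10])+']')
    return cp,cR
def down(yaw): return Ro.from_euler('xyz',[180,0,yaw],degrees=True)
E
python3 - <<'E'
from h import *
rows([([.491,-.081,.30],down(177.1),20)],0.6)
E
```

```text
[[-0.0254, 0.0244, -0.0034, 0.0, 0.0, -5.36, 0.6], [-0.0275, 0.022, -0.0035, -0.01, 0.0, -5.36, 0.6], [-0.0295, 0.0193, -0.0034, 0.0, 0.0, -5.36, 0.6], [-0.0311, 0.0165, -0.0035, -0.01, 0.01, -5.36, 0.6], [-0.0325, 0.0135, -0.0034, 0.0, 0.0, -5.36, 0.6], [-0.0337, 0.0104, -0.0035, 0.0, 0.0, -5.36, 0.6], [-0.0345, 0.0072, -0.0034, -0.01, 0.0, -5.36, 0.6], [-0.035, 0.004, -0.0035, 0.0, 0.0, -5.36, 0.6], [-0.0352, 0.0006, -0.0034, -0.01, 0.0, -5.36, 0.6], [-0.0351, -0.0026, -0.0035, 0.0, 0.01, -5.36, 0.6]]
[[-0.0347, -0.0059, -0.0034, 0.0, 0.0, -5.36, 0.6], [-0.0341, -0.0091, -0.0035, -0.01, 0.0, -5.36, 0.6], [-0.033, -0.0123, -0.0034, 0.0, 0.0, -5.36, 0.6], [-0.0317, -0.0153, -0.0035, -0.01, 0.0, -5.36, 0.6], [-0.0302, -0.0181, -0.0034, 0.0, 0.0, -5.36, 0.6], [-0.0283, -0.021, -0.0035, 0.0, 0.01, -5.36, 0.6], [-0.0263, -0.0234, -0.0035, -0.01, 0.0, -5.36, 0.6], [-0.0239, -0.0259, -0.0034, 0.0, 0.0, -5.36, 0.6], [-0.0215, -0.0279, -0.0035, -0.01, 0.0, -5.36, 0.6], [-0.0187, -0.0298, -0.0035, 0.0, 0.0, -5.36, 0.6]]
```

Emit:
{"method": "move_arm", "body": {"plan": [[-0.025,0.024,-0.0035,0,0,-5.36,0.6],[-0.028,0.022,-0.0035,0,0,-5.36,0.6],[-0.03,0.019,-0.0035,0,0,-5.36,0.6],[-0.031,0.0165,-0.0035,0,0,-5.36,0.6],[-0.033,0.0135,-0.0035,0,0,-5.36,0.6],[-0.034,0.0105,-0.0035,0,0,-5.36,0.6],[-0.0345,0.007,-0.0035,0,0,-5.36,0.6],[-0.035,0.004,-0.0035,0,0,-5.36,0.6],[-0.035,0.0005,-0.0035,0,0,-5.36,0.6],[-0.035,-0.0025,-0.0035,0,0,-5.36,0.6]]}}

```text
clock: 1.1
ee_pos: [0.3479, 0.2392, 0.2662]
tool_rot: [-180.0, -0.0, 123.7]
wrist_force: [1.2, 0.8, 0.2]
width: 0.0512
```

Emit:
{"method": "move_arm", "body": {"plan": [[-0.035,-0.006,-0.0035,0,0,-5.36,0.6],[-0.034,-0.009,-0.0035,0,0,-5.36,0.6],[-0.033,-0.0125,-0.0035,0,0,-5.36,0.6],[-0.032,-0.0155,-0.0035,0,0,-5.36,0.6],[-0.03,-0.018,-0.0035,0,0,-5.36,0.6],[-0.0285,-0.021,-0.0035,0,0,-5.36,0.6],[-0.0265,-0.0235,-0.0035,0,0,-5.36,0.6],[-0.024,-0.026,-0.0035,0,0,-5.36,0.6],[-0.0215,-0.028,-0.0035,0,0,-5.36,0.6],[-0.0185,-0.03,-0.0035,0,0,-5.36,0.6]]}}

```text
clock: 2.1
ee_pos: [0.4906, -0.0841, 0.3011]
tool_rot: [180.0, -0.0, 177.3]
wrist_force: [-0.1, 1.2, -0.1]
width: 0.0514
```

```bash
python3 - <<'E'
from h import *
p,R,s=pose(); print(s)
rows([([.491,-.081,.30],down(177.1),1),([.491,-.081,.172],down(177.1),6)],.6)
E
```

```text
{'clock': 2.1, 'q': array([-2.48287269e+01, -1.01677485e+01, -2.87602970e+00,  9.73174193e+01,
        9.60237986e-03, -1.12136970e+02]), 'joint_vel': array([-29.17561359,  33.1598281 ,  32.72743889,  -0.51032234,
         0.16449244, -82.16740668]), 'joint_efforts': array([  2.99743921, -44.97991562,  45.67651033,   0.16078793,
        -0.11422593,   2.33017288]), 'ee_pos': array([ 0.49059903, -0.08413176,  0.30110892]), 'tool_rot': array([ 1.79981421e+02, -2.01876058e-02,  1.77308245e+02]), 'wrist_force': array([-0.12775373,  1.1742945 , -0.14274417]), 'wrist_torque': array([ 0.01790059, -0.02365211,  0.02566856]), 'width': 0.051371751256779515}
[[-0.0003, 0.0031, 0.0011, 0.02, -0.02, 0.21, 0.6], [0.0, 0.0, 0.0213, 0.0, 0.0, 0.0, 0.6], [0.0, 0.0, 0.0214, 0.0, 0.0, 0.0, 0.6], [0.0, 0.0, 0.0213, 0.0, 0.0, 0.0, 0.6], [0.0, 0.0, 0.0213, 0.0, 0.0, 0.0, 0.6], [0.0, 0.0, 0.0214, 0.0, 0.0, 0.0, 0.6], [0.0, 0.0, 0.0213, 0.0, 0.0, 0.0, 0.6]]
```

Emit:
{"method": "move_arm", "body": {"plan": [[0,0,0.005,0,0,0.2,0.6],[0,0,0.02,0,0,0,0.6],[0,0,0.02,0,0,0,0.6],[0,0,0.01,0,0,0,0.6],[0,0,0,0,0,0,0.6]]}}

```text
clock: 2.6
ee_pos: [0.4895, -0.082, 0.2448]
tool_rot: [179.9, -0.1, 176.9]
wrist_force: [0.5, -0.0, -0.7]
width: 0.0515
```

```bash
python3 - <<'E'
from h import *
rows([([.491,-.081,.172],down(177.1),5)],.6)
im=snap('scene','s1.png')['color'][180:360,240:440,::-1]; cv2.imwrite('pics/s1c.png',cv2.resize(im,None,fx=3.3,fy=3.3,interpolation=cv2.INTER_CUBIC))
im=snap('top','t1.png')['color'][180:320,240:440,::-1]; cv2.imwrite('pics/t1c.png',cv2.resize(im,None,fx=4,fy=4,interpolation=cv2.INTER_CUBIC))
E
```

```text
[[-0.0003, 0.0002, 0.0146, 0.01, -0.03, -0.04, 0.6], [-0.0004, 0.0002, 0.0145, 0.02, -0.03, -0.04, 0.6], [-0.0003, 0.0002, 0.0146, 0.01, -0.02, -0.04, 0.6], [-0.0003, 0.0002, 0.0145, 0.01, -0.03, -0.04, 0.6], [-0.0003, 0.0002, 0.0146, 0.01, -0.03, -0.04, 0.6]]
```

View pics/s1c.png

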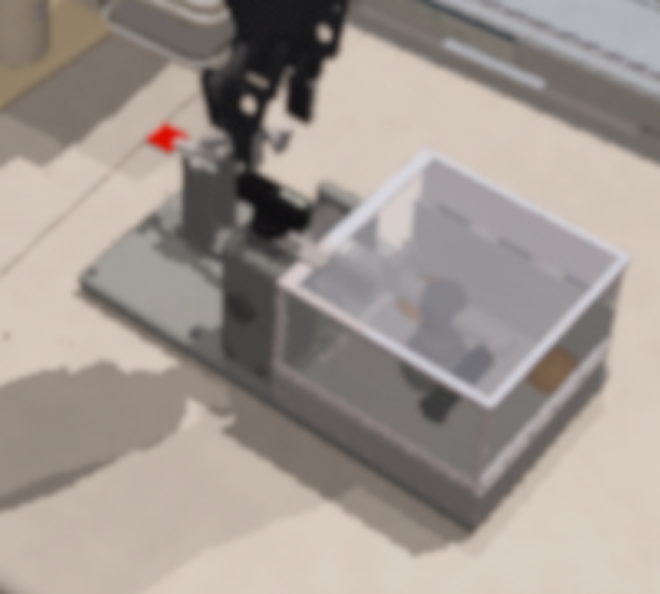

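The open fingers hang just above the knob bar, at about (270,130)-(270,205) in the crop. Next I descend and grip.

Emit:
{"method": "move_arm", "body": {"plan": [[-0.001,0.001,0.015,0,0,0,0.6],[0,0,0.015,0,0,0,0.6],[0,0,0.015,0,0,0,0.6],[0,0,0.015,0,0,0,0.6],[0,0,0.01,0,0,0,0.6],[0,0,0.002,0,0,0,0.6],[0,0,0,0,0,0,0.6]]}}

```text
clock: 3.4
ee_pos: [0.4913, -0.0817, 0.1741]
tool_rot: [180.0, -0.0, 176.9]
wrist_force: [-0.4, 0.1, 0.5]
width: 0.051
```

Emit:
{"method": "move_arm", "body": {"plan": [[0,0,0,0,0,0,0.1],[0,0,0,0,0,0,0.05],[0,0,0,0,0,0,0],[0,0,0,0,0,0,0],[0,0,0,0,0,0,0]], "newtons": 25}}

```text
clock: 3.9
ee_pos: [0.4929, -0.082, 0.1753]
tool_rot: [-180.0, 0.2, 176.9]
wrist_force: [6.8, 1.1, -0.3]
width: 0.0154
```

Emit:
{"method": "move_arm", "body": {"plan": [[-0.0015,0,0,0,0,4,0],[0,0,0,0,0,8,0],[0,0,0,0,0,8,0],[0,0,0,0,0,8,0],[0,0,0,0,0,8,0],[0,0,0,0,0,8,0],[0,0,0,0,0,8,0],[0,0,0,0,0,8,0],[0,0,0,0,0,8,0],[0,0,0,0,0,8,0]]}}

```text
clock: 4.9
ee_pos: [0.492, -0.0808, 0.1753]
tool_rot: [-179.9, -0.1, 100.6]
wrist_force: [-8.6, 6.6, 9.7]
width: 0.0155
```

```bash
python3 - <<'E'
from h import *
p,R,s=pose(); print(s['wrist_force'],s['wrist_torque'],s['q'])
E
```

```text
[-8.59620894  6.63134226  9.74779548] [1.614306   1.93461477 0.03851996] [-2.44318724e+01 -1.20012990e+01 -1.76328266e+01  8.44821312e+01
  6.33153748e-02 -3.50406949e+01]
```

Emit:
{"method": "move_arm", "body": {"plan": [[0,0,0,0,0,6,0],[0,0,0,0,0,4,0],[0,0,0,0,0,2,0],[0,0,0,0,0,0,0]]}}

```text
clock: 5.3
ee_pos: [0.492, -0.0805, 0.1752]
tool_rot: [-179.9, -0.1, 88.9]
wrist_force: [-7.8, 7.7, 9.5]
width: 0.0158
```

```bash
python3 - <<'E'
from h import *
p,R,s=pose(); print(s['wrist_force'],s['wrist_torque'],s['tool_rot'])
im=snap('scene','s2.png')['color'][180:360,240:440,::-1]; cv2.imwrite('pics/s2c.png',cv2.resize(im,None,fx=3.3,fy=3.3,interpolation=cv2.INTER_CUBIC))
E
```

```text
[-7.7729334   7.72674477  9.46022222] [ 1.67555204  1.75668661 -0.04282729] [-1.79925623e+02 -1.32249061e-01  8.88741910e+01]
```

View pics/s2c.png

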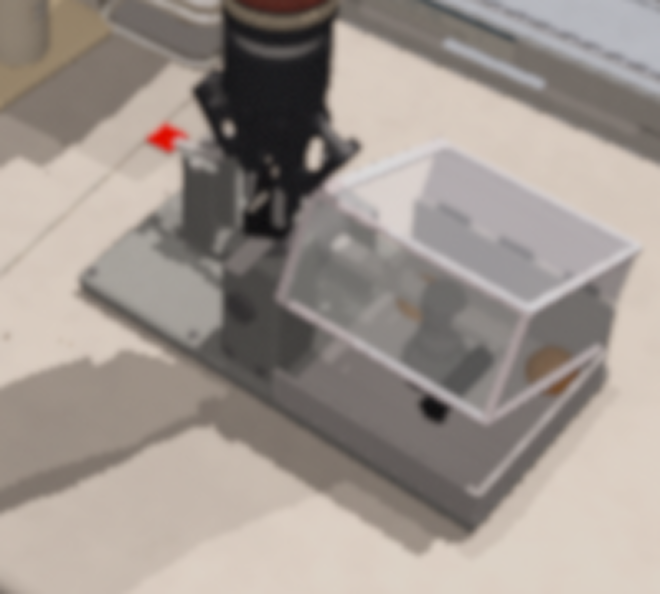

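The knob is turned about 88°, and the freed guard is leaning on the gripper's knuckle at about (330,170). I'll nudge to the stop, release, lift and move left.

Emit:
{"method": "move_arm", "body": {"plan": [[0,0,0,0,0,2.5,0],[0,0,0,0,0,0,0]]}}

```text
clock: 5.55
ee_pos: [0.492, -0.0805, 0.1753]
tool_rot: [-179.9, -0.1, 86.4]
wrist_force: [-8.1, 8.3, 9.3]
width: 0.0152
```

```bash
python3 - <<'E'
from h import *
p,R,s=pose(); print(s['wrist_force'],s['wrist_torque'],s['tool_rot'])
E
```

```text
[-8.09876738  8.28117795  9.28763665] [1.73072969 1.74641636 0.04905698] [-1.79925574e+02 -1.30978218e-01  8.63796091e+01]
```

Emit:
{"method": "move_arm", "body": {"plan": [[0,0,0,0,0,0,0.4],[0,0,0,0,0,0,0.4],[0,0,-0.01,0,0,0,0.4],[0,0,-0.03,0,0,0,0.4],[0,0,-0.04,0,0,0,0.4],[0,0,-0.04,0,0,0,0.4],[0,0,-0.04,0,0,0,0.4]]}}

```text
clock: 6.25
ee_pos: [0.4928, -0.0822, 0.3367]
tool_rot: [179.9, 0.1, 86.4]
wrist_force: [1.3, -0.1, 0.6]
width: 0.0343
```

```bash
python3 - <<'E'
from h import *
p,R,s=pose(); print(s['wrist_force'],s['wrist_torque'],s['tool_rot'],s['q'])
im=snap('scene','s3.png')['color'][130:360,240:460,::-1]; cv2.imwrite('pics/s3c.png',cv2.resize(im,None,fx=2.6,fy=2.6,interpolation=cv2.INTER_CUBIC))
E
```

```text
[ 1.33138748 -0.14316209  0.57893583] [-0.04901015 -0.01256179 -0.00598234] [1.79946400e+02 5.69751951e-02 8.63823693e+01] [-2.44866417e+01 -8.52128504e+00  2.40266860e+00  1.00853573e+02
 -3.41432316e-02 -2.08690586e+01]
```

View pics/s3c.png

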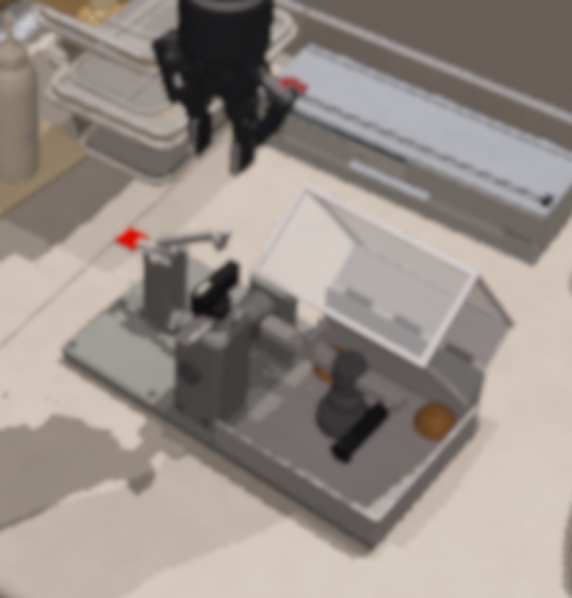

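The guard is swinging open on its own, the knob bar now lies along machine x at about (215,290) in the crop, and the hammer's black handle is at (360,432). Next I take the standoff pose for the handle, on the right with a 50° tilt.

```bash
cat >> h.py <<'E'
MP=np.load('mach.npy'); MP=MP+[.001,.001,0]
Rm=Ro.from_euler('z',MP[2])
def mt(a): # tool orientation, tilt a deg
    return Rm*Ro.from_euler('x',a,degrees=True)*Ro.from_euler('xyz',[180,0,90],degrees=True)
def hgrip(th,x=-.055,r=.165): return m2w(MP,[x,-r*np.cos(th),.095+r*np.sin(th)])[0]
E
python3 - <<'E'
from h import *
print(down(87.1).as_matrix().round(2),mt(0).as_matrix().round(2))
R=mt(50); tz=R.apply([0,0,1]); h=hgrip(0); print(h,tz)
sb=h+tz*(.018-.12); print(sb)
rows([(sb,R,10)],.6)
# measure handle in scene img
s=dict(np.load('pics/s3.npz')); P=cloud(s); c=s['color'].astype(int).sum(-1)
q=P-h
m=(np.abs(q).max(-1)<.06)&(c<130)&(s['z_map']>0)&(P[...,2]>.085); print(m.sum(), P[m].mean(0),P[m].min(0),P[m].max(0))
E
```

```text
[[ 0.05  1.    0.  ]
 [ 1.   -0.05 -0.  ]
 [ 0.    0.   -1.  ]] [[ 0.05  1.    0.  ]
 [ 1.   -0.05 -0.  ]
 [-0.    0.   -1.  ]]
[ 0.49463659 -0.24248436  0.095     ] [ 0.03817949  0.76509242 -0.64278761]
[ 0.49074228 -0.32052379  0.16056434]
[[-0.0237, 0.001, 0.0184, 0.08, 5.02, -0.05, 0.6], [-0.0252, 0.0011, 0.0162, 0.08, 5.02, -0.05, 0.6], [-0.0265, 0.001, 0.014, 0.08, 5.03, -0.05, 0.6], [-0.0276, 0.0011, 0.0116, 0.07, 5.02, -0.05, 0.6], [-0.0286, 0.001, 0.0091, 0.08, 5.02, -0.05, 0.6], [-0.0292, 0.001, 0.0066, 0.08, 5.02, -0.06, 0.6], [-0.0297, 0.001, 0.004, 0.08, 5.02, -0.05, 0.6], [-0.03, 0.0009, 0.0014, 0.08, 5.03, -0.05, 0.6], [-0.0299, 0.001, -0.0013, 0.08, 5.02, -0.05, 0.6], [-0.0298, 0.0009, -0.0039, 0.08, 5.02, -0.05, 0.6]]
173 [ 0.48938248 -0.24283043  0.10356744] [ 0.45946426 -0.25155653  0.09202149] [ 0.53656422 -0.19159819  0.11070126]
```

Emit:
{"method": "move_arm", "body": {"plan": [[-0.0235,0.001,0.0185,0.1,5,0,0.6],[-0.025,0.001,0.016,0.1,5,0,0.6],[-0.0265,0.001,0.014,0.1,5,0,0.6],[-0.0275,0.001,0.0115,0.1,5,0,0.6],[-0.0285,0.001,0.009,0.1,5,0,0.6],[-0.029,0.001,0.0065,0.1,5,0,0.6],[-0.03,0.001,0.004,0.1,5,0,0.6],[-0.03,0.001,0.0015,0.1,5,0,0.6],[-0.03,0.001,-0.0015,0.1,5,0,0.6],[-0.03,0.001,-0.004,0.1,5,0,0.6]]}}

```text
clock: 7.3
ee_pos: [0.4834, -0.313, 0.1422]
tool_rot: [-179.5, -49.0, 85.9]
wrist_force: [-5.8, 9.2, 3.1]
width: 0.0515
```

Emit:
{"method": "move_arm", "body": {"plan": [[0,0,0,0,0,0,0.6],[0,0,0,0,0,0,0.6]]}}

```text
clock: 7.5
ee_pos: [0.4826, -0.3105, 0.1417]
tool_rot: [-179.1, -49.2, 85.6]
wrist_force: [0.8, 0.7, 0.9]
width: 0.0513
```

```bash
python3 - <<'E'
from h import *
p,R,s=pose(); print(s['wrist_force'],s['q'])
h=hgrip(0); R=mt(50); tz=R.apply([0,0,1]); print(p)
rows([(h+tz*.018,R,6)],.6)
im=snap('scene','s4.png')['color'][130:360,240:460,::-1]; cv2.imwrite('pics/s4c.png',cv2.resize(im,None,fx=2.6,fy=2.6,interpolation=cv2.INTER_CUBIC))
im=snap('top','t4.png')['color'][150:320,240:450,::-1]; cv2.imwrite('pics/t4c.png',cv2.resize(im,None,fx=3.5,fy=3.5,interpolation=cv2.INTER_CUBIC))
E
```

```text
[0.7853274  0.65436736 0.86202104] [-59.39446737  48.70079548  35.75572301 120.9772335   24.90083366
 -65.57090024]
[ 0.48261744 -0.31049619  0.14172434]
[[0.0016, 0.0013, 0.0167, 0.04, 0.13, -0.17, 0.6], [0.0016, 0.0014, 0.0168, 0.05, 0.13, -0.17, 0.6], [0.0016, 0.0014, 0.0167, 0.04, 0.14, -0.17, 0.6], [0.0015, 0.0013, 0.0168, 0.04, 0.13, -0.17, 0.6], [0.0014, 0.0014, 0.0167, 0.04, 0.13, -0.18, 0.6], [0.0015, 0.0015, 0.0168, 0.05, 0.13, -0.17, 0.6]]
```

View pics/s4c.png

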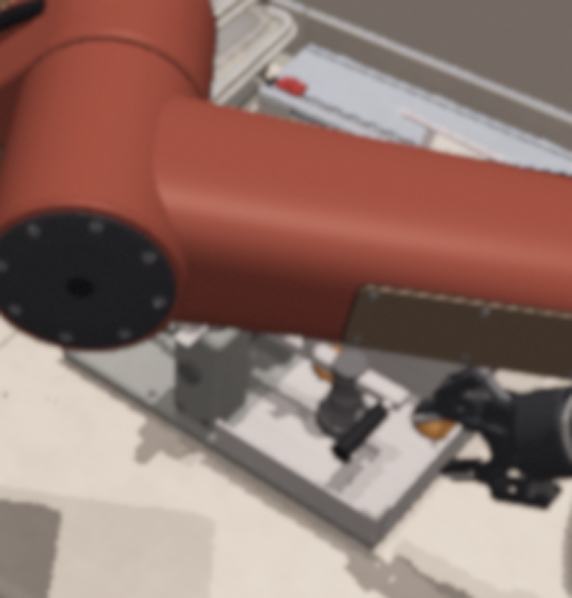

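View pics/t4c.png

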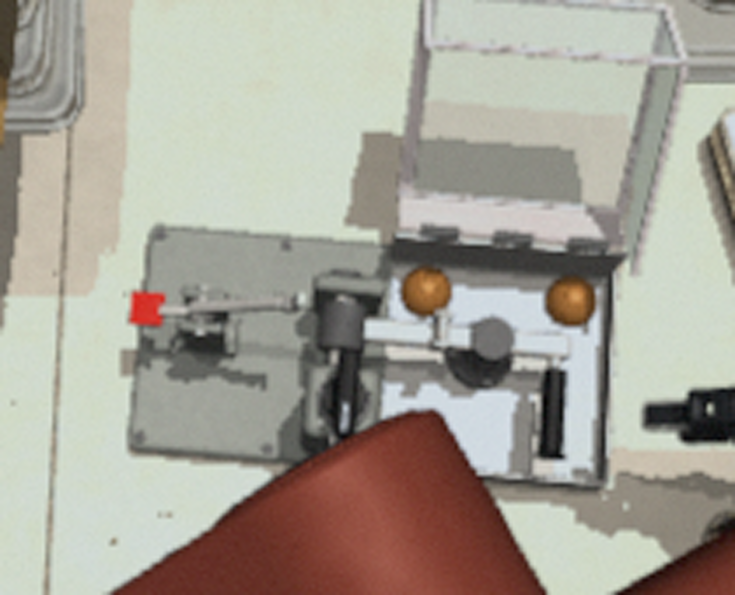

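The top view shows the guard fully open (upper right), the handle at (553,413), and the hand at the right at (690,415). However, joint 4 is at its range limit (120.98), so this tilt is too big. I'll fit a kinematic model from the poses recorded so far to choose a feasible tilt.

```bash
cat > kin.py <<'E'
import numpy as np
from scipy.spatial.transform import Rotation as Ro
from scipy.optimize import least_squares
D=[([57.42768,5.99994,5.529,89.60528,0,77.527],[.20601,.56317,.23053],[-179.986,.075,69.9]),
([-24.8287,-10.1677,-2.876,97.3174,.0096,-112.137],[.4906,-.08413,.30111],[179.98,-.02,177.308]),
([-24.43187,-12.0013,-17.63283,84.48213,.0633,-35.0407],[.492,-.0808,.1753],[-179.9,-.1,100.6]),
([-24.48664,-8.521285,2.40267,100.85357,-.0341,-20.86906],[.4928,-.0822,.3367],[179.946,.057,86.382]),
([-59.39447,48.70079,35.7557,120.97723,24.90083,-65.5709],[.48262,-.3105,.14172],[-179.1,-49.2,85.6])]
def fk(q,k,s5=1,s6=-1):
    x1,h1,a2,o2,a3,o3,d,L=k
    q=np.radians(q)
    A=q[1]+o2; B=q[1]-q[2]+o3; C=q[1]-q[2]+q[3]   # angles from vertical? A: 0 up tilt fwd; B,C: 0 = horizontal fwd, + down
    x=x1+a2*np.sin(A)+a3*np.cos(B); z=h1+a2*np.cos(A)-a3*np.sin(B)
    R1=Ro.from_euler('z',q[0])
    # tool frame: Ry(C) maps x->down
    R=R1*Ro.from_euler('y',C)*Ro.from_euler('z',s5*q[4])   # tool dir = x axis
    p=R1.apply([x,d,z])+R.apply([L,0,0])
    # tool z = R x ; base orientation
    B0=Ro.from_matrix(np.array([[0,0,1],[0,1,0],[-1,0,0]],float)) # tool z->x
    Rt=R*B0*Ro.from_euler('z',-s6*q[5])
    return p,Rt
E
python3 - <<'E'
from kin import *
for s5 in(1,-1):
  for s6 in (1,-1):
    p,R=fk(D[0][0],[0]*8,s5,s6)
    offs=[]
    for q,pp,rr in D:
        Rt=fk(q,[0]*8,s5,s6)[1]; T=Ro.from_euler('xyz',rr,degrees=True)
        offs.append((Rt.inv()*T).as_rotvec(degrees=True).round(2).tolist())
    print(s5,s6,offs)
def res(k): return np.concatenate([fk(q,k)[0]-p for q,p,_ in D])
best=None
rng=np.random.default_rng(0)
for i in range(60):
    k0=[rng.uniform(0,.2),rng.uniform(0,.3),rng.uniform(.2,.6),rng.uniform(-.5,.5),rng.uniform(.2,.6),rng.uniform(-.5,.5),rng.uniform(-.2,.2),rng.uniform(.1,.4)]
    for s5 in (1,-1):
        r=least_squares(lambda k:np.concatenate([np.concatenate([fk(q,k,s5)[0]-p for q,p,_ in D]),.003*np.array(k)]),k0)
        if best is None or r.cost<best[0]: best=(r.cost,s5,r.x)
print(best); print(np.array([fk(q,best[2],best[1])[0]-p for q,p,_ in D]).round(4))
E
```

```text
1 1 [[-0.0, 0.0, -114.95], [-0.0, 0.0, -134.27], [0.05, -0.01, 19.93], [-0.0, -0.0, 48.26], [-0.02, 0.01, -41.16]]
1 -1 [[-0.0, -0.0, 90.0], [-0.0, -0.0, 90.0], [0.05, 0.02, 90.01], [-0.0, -0.0, 90.0], [-0.02, -0.02, 89.98]]
-1 1 [[-0.0, 0.0, -114.95], [-0.02, 0.02, -134.27], [-0.04, 0.08, 19.93], [0.05, -0.05, 48.26], [-35.97, 35.94, -38.49]]
-1 -1 [[-0.0, -0.0, 90.0], [-0.01, -0.02, 90.0], [-0.09, 0.04, 90.01], [0.07, -0.03, 90.0], [-51.5, -19.35, 83.75]]
(np.float64(0.00028381583207817), 1, array([-0.00667903,  0.27990445,  0.25791107,  0.00202044,  0.54673408,
       -0.05315066,  0.12730862,  0.33049244]))
[[-0.0083 -0.0172 -0.0001]
 [ 0.004  -0.0044  0.0004]
 [ 0.003  -0.0039  0.0018]
 [ 0.0027 -0.0038 -0.0002]
 [ 0.0105  0.0003 -0.0019]]
```

```bash
cat > kin2.py <<'E'
from kin import *
def fk2(q,k):
    x1,h1,a2,o2,a3,o3,d,L,e4,e5,d6=k
    q=np.radians(q)
    A=q[1]+o2; B=q[1]-q[2]+o3; C=q[1]-q[2]+q[3]
    x=x1+a2*np.sin(A)+a3*np.cos(B); z=h1+a2*np.cos(A)-a3*np.sin(B)
    R1=Ro.from_euler('z',q[0]); R4=R1*Ro.from_euler('y',C); R=R4*Ro.from_euler('z',q[4])
    p=R1.apply([x,d,z])+R4.apply([e4,0,e5])+R.apply([L,d6,0])
    B0=Ro.from_matrix(np.array([[0,0,1],[0,1,0],[-1,0,0]],float))
    return p,R*B0*Ro.from_euler('z',q[5])*Ro.from_euler('z',90,degrees=True)
E
python3 - <<'E'
from kin2 import *
rng=np.random.default_rng(0); out=[]
for i in range(150):
    k0=np.array([rng.uniform(-.1,.2),rng.uniform(0,.4),rng.uniform(.2,.6),rng.uniform(-1.5,1.5),rng.uniform(.2,.6),rng.uniform(-1.5,1.5),.13,rng.uniform(.1,.4),0,0,0])
    r=least_squares(lambda k:np.concatenate([np.concatenate([fk2(q,k)[0]-p for q,p,_ in D]),.0003*np.array(k)]),k0,max_nfev=400)
    out.append((r.cost,r.x))
out.sort(key=lambda a:a[0])
for c,x in out[:40:6]: print(c,x.round(3)); 
print(np.array([fk2(q,out[0][1])[0]-p for q,p,_ in D]).round(4))
E
```

```text
2.991232164094019e-08 [-0.002  0.297  0.337  0.     0.552 -0.082  0.127  0.304  0.139  0.002
  0.003]
2.991232164094413e-08 [-0.002  0.297  0.337  0.     0.552 -0.082  0.127  0.304  0.139  0.002
  0.003]
2.9912321640944984e-08 [-0.002  0.297  0.337  0.     0.552 -0.082  0.127  0.304  0.139  0.002
  0.003]
2.991232164094557e-08 [-0.002  0.297  0.337  0.     0.552 -0.082  0.127  0.304  0.139  0.002
  0.003]
2.991232164094597e-08 [-0.002  0.297  0.337  0.     0.552 -0.082  0.127  0.304  0.139  0.002
  0.003]
2.991232164094716e-08 [-0.002  0.297  0.337  0.     0.552 -0.082  0.127  0.304  0.139  0.002
  0.003]
2.991232164094841e-08 [-0.002  0.297  0.337  0.     0.552 -0.082  0.127  0.304  0.139  0.002
  0.003]
[[-0.  0.  0.]
 [ 0. -0.  0.]
 [-0.  0. -0.]
 [-0. -0. -0.]
 [-0. -0. -0.]]
```

The kinematic model fits all poses to sub-millimetre. I'll use it to choose the tilt schedule for the hammer arc.

```bash
cat >> kin2.py <<'E'
K=[-0.002,0.297,0.337,0.,0.552,-0.082,0.127,0.304,0.139,0.002,0.003]
def fitK():
    r=least_squares(lambda k:np.concatenate([np.concatenate([fk2(q,k)[0]-p for q,p,_ in D]),.0003*np.array(k)]),K); return r.x
K=fitK()
LO=np.array([-171.21,-48.23,-62.78,-105.2,-86.42,-180]);HI=np.array([171.21,106.86,66.21,120.99,89.51,180])
def ik(p,R,q0):
    f=lambda q:np.r_[(fk2(q,K)[0]-p)*10,(fk2(q,K)[1].inv()*R).as_rotvec()]
    r=least_squares(f,q0); return r.x,np.abs(r.fun).max()
E
python3 - <<'E'
from h import *; from kin2 import *
np.set_printoptions(suppress=True,precision=1,linewidth=150)
for a0,a1 in [(40,-60),(30,-60),(20,-60),(10,-60),(20,-75),(0,-60),(0,-40)]:
    q=np.array([-35,0,0,100,0,-20.]); print(a0,a1)
    for th in np.linspace(0,1.95,6):
        a=a0+(a1-a0)*th/1.95; R=mt(a); p=hgrip(th)+R.apply([0,0,.018])
        q,e=ik(p,R,q); print('  %.2f %.0f'%(th,a),q,'%.4f'%e,'' if np.all((q>LO+1)&(q<HI-1)) else 'LIMIT')
    a=a0; R=mt(a); p=hgrip(0)+R.apply([0,0,.018-.1]); qq,e=ik(p,R,np.array([-35,0,0,100,0,-20.])); print('  standoff',qq,e, '' if np.all((qq>LO+1)&(qq<HI-1)) else 'LIMIT')
E
```

```text
40 -60
  0.00 40 [-52.8  31.6  10.8 101.9  24.4 -57.2] 0.0000 
  0.39 20 [-46.4  10.4  -1.4  92.3  14.3 -45.4] 0.0000 
  0.78 0 [-35.5  -5.9 -10.2  85.6   0.  -32.6] 0.0000 
  1.17 -20 [-19.8 -13.2 -14.9  82.2 -19.1 -18. ] 0.0000 
  1.56 -40 [ -2.8  -7.8 -13.7  84.2 -40.    0.1] 0.0000 
  1.95 -60 [ 10.9  11.   -4.7  96.7 -57.3  26.1] 0.0000 
  standoff [-56.3  37.1  26.2 113.   22.5 -60.4] 7.546008651271308e-08 
30 -60
  0.00 30 [-50.3  22.2   2.9  93.7  19.7 -51.6] 0.0000 
  0.39 12 [-43.6   4.4  -6.4  87.1   9.1 -41.3] 0.0000 
  0.78 -6 [-32.6  -8.7 -13.   82.7  -5.2 -29.9] 0.0000 
  1.17 -24 [-17.7 -13.5 -15.9  81.1 -23.1 -16.2] 0.0000 
  1.56 -42 [ -1.9  -7.1 -13.7  84.2 -42.    1.2] 0.0000 
  1.95 -60 [ 10.9  11.   -4.7  96.7 -57.3  26.1] 0.0000 
  standoff [-53.4  25.4  15.9 104.5  18.5 -54.5] 5.03514341332334e-09 
20 -60
  0.00 20 [-47.3  13.5  -4.5  86.3  14.1 -46.3] 0.0000 
  0.39 4 [-40.4  -0.9 -11.1  82.3   3.2 -37.6] 0.0000 
  0.78 -12 [-29.6 -11.  -15.6  79.9 -10.7 -27.3] 0.0000 
  1.17 -28 [-15.7 -13.6 -16.9  80.  -27.2 -14.5] 0.0000 
  1.56 -44 [ -1.1  -6.4 -13.7  84.
[... 1125 characters left out ...]
.6 -14.  -20.2  74.9 -22.4 -22.5] 0.0000 
  1.17 -36 [-11.8 -13.  -18.6  78.  -35.5 -11. ] 0.0000 
  1.56 -48 [  0.5  -4.7 -13.6  84.7 -47.9   5. ] 0.0000 
  1.95 -60 [ 10.9  11.   -4.7  96.7 -57.3  26.1] 0.0000 
  standoff [-39.7  -2.9  -9.   83.8  -0.  -36.9] 6.217248937900877e-14 
0 -40
  0.00 0 [-39.7  -0.8 -17.5  73.3  -0.  -36.9] 0.0000 
  0.39 -8 [-35.   -7.5 -17.6  75.6  -6.8 -32.4] 0.0000 
  0.78 -16 [-27.6 -12.2 -17.2  78.2 -14.5 -25.7] 0.0000 
  1.17 -24 [-17.7 -13.5 -15.9  81.1 -23.1 -16.2] 0.0000 
  1.56 -32 [ -6.5 -10.1 -13.4  84.4 -31.9  -4.3] 0.0000 
  1.95 -40 [  4.2  -2.   -9.4  88.4 -39.6   9.2] 0.0000 
  standoff [-39.7  -2.9  -9.   83.8  -0.  -36.9] 6.217248937900877e-14
```

```bash
python3 - <<'E'
from h import *
h=hgrip(0); R=mt(40); tz=R.apply([0,0,1])
rows([(h+tz*(.018-.09),R,4),(h+tz*.018,R,6)],.6)
E
```

```text
[[0.0045, 0.0017, 0.0034, 0.07, -2.22, -0.2, 0.6], [0.0046, 0.0018, 0.0033, 0.06, -2.21, -0.2, 0.6], [0.0047, 0.0018, 0.0031, 0.07, -2.22, -0.2, 0.6], [0.0049, 0.0018, 0.0029, 0.06, -2.22, -0.2, 0.6], [0.0, 0.0, 0.015, 0.0, 0.0, 0.0, 0.6], [0.0, 0.0, 0.015, 0.0, 0.0, 0.0, 0.6], [0.0, 0.0, 0.015, 0.0, 0.0, 0.0, 0.6], [0.0, 0.0, 0.015, 0.0, 0.0, 0.0, 0.6], [0.0, 0.0, 0.015, 0.0, 0.0, 0.0, 0.6], [0.0, 0.0, 0.015, 0.0, 0.0, 0.0, 0.6]]
```

Emit:
{"method": "move_arm", "body": {"plan": [[0.0045,0.0018,0.0034,0,-2.2,-0.2,0.6],[0.0046,0.0018,0.0033,0,-2.2,-0.2,0.6],[0.0047,0.0018,0.003,0,-2.2,-0.2,0.6],[0.005,0.0018,0.003,0,-2.2,-0.2,0.6],[0,0,0.01,0,0,0,0.6],[0,0,0.015,0,0,0,0.6],[0,0,0.005,0,0,0,0.6],[0,0,0,0,0,0,0.6]]}}

```text
clock: 8.4
ee_pos: [0.4928, -0.2683, 0.1251]
tool_rot: [179.9, -40.3, 87.0]
wrist_force: [0.1, -1.1, -0.3]
width: 0.0512
```

```bash
python3 - <<'E'
from h import *
p,R,s=pose(); print(s['q'],s['wrist_force'])
h=hgrip(0); R=mt(40); tz=R.apply([0,0,1])
rows([(h+tz*.018,R,5)],.6)
im=snap('scene','s5.png')['color'][130:360,240:460,::-1]; cv2.imwrite('pics/s5c.png',cv2.resize(im,None,fx=2.6,fy=2.6,interpolation=cv2.INTER_CUBIC))
E
```

```text
[-55.07614648  34.45333438  19.04751737 108.31132195  23.48862324
 -59.2892399 ] [ 0.09585904 -1.10782884 -0.34723271]
[[0.0, 0.0001, 0.0115, 0.04, -0.06, -0.01, 0.6], [0.0001, 0.0, 0.0116, 0.03, -0.05, -0.02, 0.6], [0.0, 0.0001, 0.0115, 0.04, -0.06, -0.01, 0.6], [0.0001, 0.0001, 0.0116, 0.03, -0.06, -0.02, 0.6], [0.0001, 0.0001, 0.0115, 0.04, -0.05, -0.01, 0.6]]
```

View pics/s5c.png

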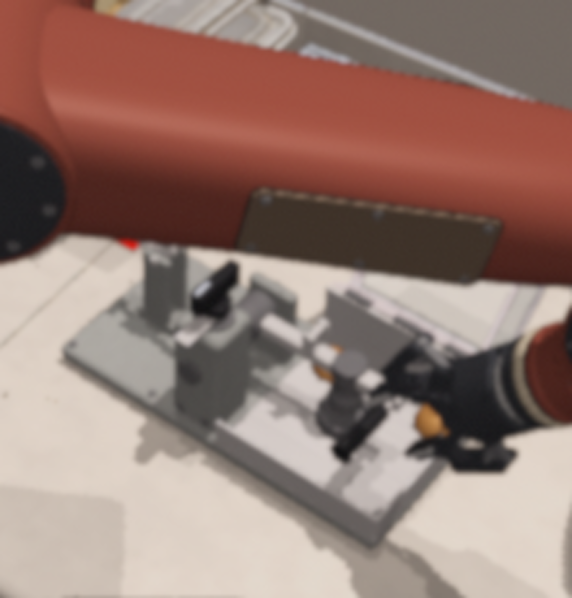

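The fingers straddle the handle line, with the handle at (360,432) in the crop. I'll advance and grip.

Emit:
{"method": "move_arm", "body": {"plan": [[0,0,0.01,0,0,0,0.6],[0,0,0.012,0,0,0,0.6],[0,0,0.012,0,0,0,0.6],[0,0,0.012,0,0,0,0.6],[0,0,0.008,0,0,0,0.6],[0,0,0.004,0,0,0,0.6],[0,0,0,0,0,0,0.6],[0,0,0,0,0,0,0.6]]}}

```text
clock: 9.25
ee_pos: [0.495, -0.2319, 0.0807]
tool_rot: [179.9, -40.3, 87.0]
wrist_force: [0.1, 0.5, 1.0]
width: 0.0512
```

```bash
python3 - <<'E'
from h import *
p,R,s=pose(); print(s['q'],s['wrist_force']); h=hgrip(0); print('target',h+mt(40).apply([0,0,.018]),p)
im=snap('scene','s6.png')['color'][200:360,300:460,::-1]; cv2.imwrite('pics/s6c.png',cv2.resize(im,None,fx=3.5,fy=3.5,interpolation=cv2.INTER_CUBIC))
E
```

```text
[-53.03257552  31.8067349   10.87191044 101.97067049  24.63481531
 -57.36016576] [0.12244025 0.50748693 1.00813166]
target [ 0.49521324 -0.23092856  0.0812112 ] [ 0.49500672 -0.2319302   0.08065582]
```

View pics/s6c.png

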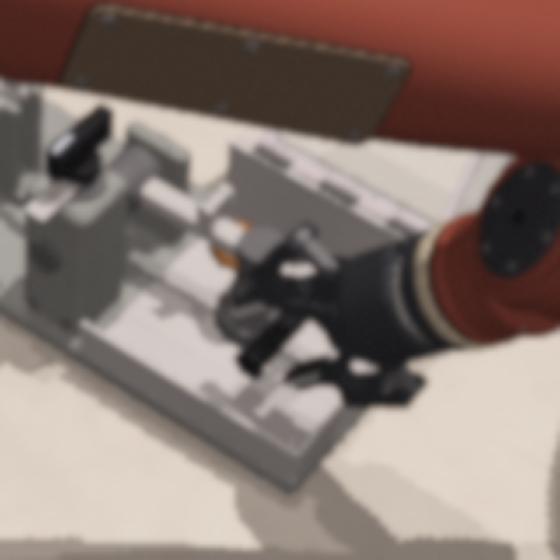

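The handle end at (262,355) lies between the two fingers, so I close.

Emit:
{"method": "move_arm", "body": {"plan": [[0,0,0,0,0,0,0.3],[0,0,0,0,0,0,0.1],[0,0,0,0,0,0,0],[0,0,0,0,0,0,0],[0,0,0,0,0,0,0]], "newtons": 50}}

```text
clock: 9.8
ee_pos: [0.4951, -0.2309, 0.0818]
tool_rot: [179.9, -40.4, 86.9]
wrist_force: [-0.6, 3.8, 10.1]
width: 0.0176
```

```bash
python3 - <<'E'
from h import *; from kin2 import *
p,R,s=pose(); print(p,s['tool_rot'],s['wrist_force'],s['wrist_torque'])
# gripped handle centre approx: p - .018 tz
tz=R.apply([0,0,1]); g=p-.018*tz; print('grip pt',g,'nominal',hgrip(0))
# arc relative: rotate TCP about axle by -th, with orientation ratio
ax=m2w(MP,[-.055,0,.095])[0]; mx=Rm.apply([1,0,0])
n=30; ths=np.linspace(0,1.95,n+1)
q=s['q']; cp,cR=p,R; g0=g; out=[]
for k in range(1,n+1):
    th=ths[k]; gg=ax+Ro.from_rotvec(-mx*th).apply(g0-ax)
    Q=Ro.from_rotvec(-mx*th*100/112)*R; P=gg+.018*Q.apply([0,0,1])
    d=cR.inv().apply(P-cp); w=np.degrees((cR.inv()*Q).as_rotvec()); cp,cR=P,Q
    q2,e=ik(P,Q,q); out.append(np.abs(q2-q)/.1); q=q2
    if k in(1,2,15,30): print(k,d.round(5),w.round(2),q.round(1))
print(np.max(out,0))
E
```

```text
[ 0.49509378 -0.23088676  0.08182821] [179.8966179  -40.39382138  86.94990806] [-0.56071832  3.84509612 10.1196686 ] [1.31301363 0.16116993 0.09454039]
grip pt [ 0.49444068 -0.24253317  0.09553714] nominal [ 0.49463659 -0.24248436  0.095     ]
1 [ 6.20e-03  2.00e-05 -7.95e-03] [-0.01 -3.33 -0.01] [-52.2  28.    8.6 100.3  23.3 -55.4]
2 [ 6.25e-03  2.00e-05 -7.90e-03] [-0.01 -3.33 -0.01] [-51.3  24.3   6.5  98.6  21.8 -53.4]
15 [ 6.93e-03  1.00e-05 -7.20e-03] [-0.01 -3.33 -0.01] [-28.4 -11.1 -13.2  83.5  -8.5 -25.7]
30 [ 7.64e-03  1.00e-05 -6.33e-03] [-0.01 -3.33 -0.01] [ 10.8  10.2  -5.2  96.  -56.8  25.4]
[29.08264662 39.98586793 22.66843373 30.56707491 35.35699234 51.23827852]
```

Gripped, 17.6 mm wide. I'll start the draw with 5 rows, then check.

Emit:
{"method": "move_arm", "body": {"plan": [[0.0062,0,-0.008,0,-3.33,0,0],[0.0062,0,-0.0079,0,-3.33,0,0],[0.0063,0,-0.0079,0,-3.33,0,0],[0.0063,0,-0.0078,0,-3.33,0,0],[0.0064,0,-0.0078,0,-3.33,0,0]]}}

```text
clock: 10.3
ee_pos: [0.4953, -0.2272, 0.1302]
tool_rot: [179.9, -23.5, 86.9]
wrist_force: [3.8, 3.0, -8.3]
width: 0.0173
```

```bash
cat > arc.py <<'E'
from h import *
import sys
def theta():
    p,R,s=pose(); g=p-.018*R.apply([0,0,1]); v=Rm.inv().apply(g-m2w(MP,[-.055,0,.095])[0])
    mx=Rm.apply([1,0,0]); a=np.degrees(((R*mt(0).inv())).as_rotvec()@mx)
    # tangential force (positive = pulls back toward 0)
    th=np.arctan2(v[2],-v[1]); f=Rm.inv().apply(s['wrist_force']); t=np.array([0,np.sin(th),np.cos(th)]); rr=np.array([0,-np.cos(th),np.sin(th)])
    print('clock',s['clock'],'theta %.3f r %.4f x %.4f tilt %.1f'%(th,np.hypot(v[1],v[2]),v[0],a),'Ftan %.1f Frad %.1f Fx %.1f'%(f@t,f@rr,f[0]),'w',s['width'],'tq',s['wrist_torque'].round(2))
    return th,p,R,s
def arc(t1,n,a1,hand=0,r=.165,x=-.055):
    th,p,R,s=theta(); mx=Rm.apply([1,0,0]); w=[]
    a0=np.degrees(((R*mt(0).inv())).as_rotvec()@mx)
    cp,cR=p,R
    for k in range(1,n+1):
        t=th+(t1-th)*k/n; Q=mt(a0+(a1-a0)*k/n); P=m2w(MP,[x,-r*np.cos(t),.095+r*np.sin(t)])[0]+.018*Q.apply([0,0,1])
        d=cR.inv().apply(P-cp).round(4); e=np.degrees((cR.inv()*Q).as_rotvec()).round(2); cp=cp+cR.apply(d); cR=cR*Ro.from_rotvec(e,degrees=True)
        w.append([round(float(v),4) for v in (*d,*e)]+[hand])
    for i in range(0,n,10): print(w[i:i+10])
E
python3 -c "
from arc import *
arc(1.2,14,-19)"
```

```text
clock 10.3 theta 0.318 r 0.1651 x -0.0002 tilt 23.5 Ftan -6.9 Frad -5.7 Fx 3.6 w 0.01734325748393659 tq [-0.72 -0.58 -0.44]
[[0.0063, 0.0001, -0.0075, 0.18, -3.04, -0.19, 0], [0.0063, 0.0, -0.0074, -0.0, -3.03, 0.0, 0], [0.0063, 0.0, -0.0075, -0.0, -3.04, 0.0, 0], [0.0065, 0.0, -0.0073, 0.0, -3.04, 0.0, 0], [0.0065, 0.0, -0.0073, 0.0, -3.03, 0.0, 0], [0.0066, 0.0, -0.0071, 0.0, -3.04, 0.0, 0], [0.0066, 0.0, -0.0072, 0.0, -3.04, 0.0, 0], [0.0067, 0.0, -0.007, 0.0, -3.04, 0.0, 0], [0.0068, 0.0, -0.0069, 0.0, -3.03, 0.0, 0], [0.0068, 0.0, -0.0069, 0.0, -3.04, 0.0, 0]]
[[0.007, 0.0, -0.0068, 0.0, -3.04, 0.0, 0], [0.0069, 0.0, -0.0068, 0.0, -3.03, 0.0, 0], [0.0071, 0.0, -0.0066, 0.0, -3.04, 0.0, 0], [0.0071, 0.0, -0.0066, 0.0, -3.04, 0.0, 0]]
```

Emit:
{"method": "move_arm", "body": {"plan": [[0.0063,0,-0.0075,0,-3.04,0,0],[0.0063,0,-0.0075,0,-3.04,0,0],[0.0064,0,-0.0074,0,-3.04,0,0],[0.0065,0,-0.0073,0,-3.04,0,0],[0.0065,0,-0.0073,0,-3.04,0,0],[0.0066,0,-0.0072,0,-3.04,0,0],[0.0066,0,-0.0071,0,-3.04,0,0],[0.0067,0,-0.007,0,-3.04,0,0],[0.0068,0,-0.0069,0,-3.04,0,0],[0.0068,0,-0.0069,0,-3.04,0,0]]}}

```text
clock: 11.3
ee_pos: [0.4985, -0.1768, 0.2119]
tool_rot: [179.8, 7.0, 86.9]
wrist_force: [6.7, -2.5, -7.7]
width: 0.0177
```

```bash
python3 -c "
from arc import *
arc(1.55,10,-40)"
```

```text
clock 11.3 theta 0.947 r 0.1660 x 0.0005 tilt -7.0 Ftan -6.2 Frad -5.0 Fx 6.8 w 0.017723317168837734 tq [-0.73 -1.28  0.04]
[[0.0072, -0.0006, -0.0058, 0.16, -3.3, -0.29, 0], [0.0065, -0.0, -0.0065, 0.0, -3.31, -0.0, 0], [0.0065, -0.0, -0.0065, 0.0, -3.3, -0.0, 0], [0.0065, -0.0, -0.0065, 0.0, -3.3, -0.0, 0], [0.0065, -0.0, -0.0065, 0.0, -3.31, -0.0, 0], [0.0066, -0.0, -0.0065, 0.0, -3.3, -0.0, 0], [0.0066, -0.0, -0.0064, 0.0, -3.3, -0.0, 0], [0.0066, -0.0, -0.0064, 0.0, -3.3, -0.0, 0], [0.0066, -0.0, -0.0064, 0.0, -3.31, -0.0, 0], [0.0066, -0.0, -0.0064, 0.0, -3.3, -0.0, 0]]
```

Emit:
{"method": "move_arm", "body": {"plan": [[0.0072,0.0005,-0.006,0,-3.3,0,0],[0.0065,0.0005,-0.0065,0,-3.3,0,0],[0.0065,0.0003,-0.0065,0,-3.3,0,0],[0.0065,0.0003,-0.0065,0,-3.3,0,0],[0.0065,0,-0.0065,0,-3.3,0,0],[0.0066,0,-0.0065,0,-3.3,0,0],[0.0066,0,-0.0064,0,-3.3,0,0],[0.0066,0,-0.0064,0,-3.3,0,0],[0.0066,0,-0.0064,0,-3.3,0,0],[0.0066,0,-0.0064,0,-3.3,0,0]]}}

```text
clock: 12.3
ee_pos: [0.5041, -0.093, 0.2477]
tool_rot: [179.7, 40.0, 86.7]
wrist_force: [-0.6, -5.3, 1.0]
width: 0.0174
```

```bash
python3 -c "
from arc import *
arc(1.95,9,-62,x=-.052)"
```

```text
clock 12.3 theta 1.549 r 0.1666 x 0.0020 tilt -40.0 Ftan -5.3 Frad 1.1 Fx -0.3 w 0.017387731402512416 tq [-0.31  0.04 -0.22]
[[0.0059, 0.001, -0.0036, -0.03, -2.44, -0.34, 0], [0.0049, -0.0, -0.0047, 0.0, -2.44, -0.0, 0], [0.0049, -0.0, -0.0047, 0.0, -2.44, -0.0, 0], [0.0049, -0.0, -0.0047, 0.0, -2.44, -0.0, 0], [0.0049, -0.0, -0.0047, 0.0, -2.44, -0.0, 0], [0.0049, -0.0, -0.0047, 0.0, -2.44, -0.0, 0], [0.0049, -0.0, -0.0047, 0.0, -2.44, -0.0, 0], [0.0049, -0.0, -0.0047, 0.0, -2.43, -0.0, 0], [0.005, -0.0, -0.0046, 0.0, -2.44, -0.0, 0]]
```

Emit:
{"method": "move_arm", "body": {"plan": [[0.005,0.0002,-0.0047,0,-2.44,0,0],[0.0049,0,-0.0047,0,-2.44,0,0],[0.0049,0,-0.0047,0,-2.44,0,0],[0.0049,0,-0.0047,0,-2.44,0,0],[0.0049,0,-0.0047,0,-2.44,0,0],[0.0049,0,-0.0047,0,-2.44,0,0],[0.0049,0,-0.0047,0,-2.44,0,0],[0.0049,0,-0.0047,0,-2.44,0,0],[0,0,0,0,0,0,0]]}}

```text
clock: 13.2
ee_pos: [0.5076, -0.0385, 0.2433]
tool_rot: [179.8, 59.6, 86.9]
wrist_force: [-3.1, -3.5, 10.2]
width: 0.0175
```

```bash
python3 -c "
from arc import *
arc(1.955,2,-62,x=-.053,r=.166)
im=snap('scene','s7.png')['color'][160:360,230:430,::-1]; cv2.imwrite('pics/s7c.png',cv2.resize(im,None,fx=3,fy=3,interpolation=cv2.INTER_CUBIC))
im=snap('top','t7.png')['color'][180:300,250:440,::-1]; cv2.imwrite('pics/t7c.png',cv2.resize(im,None,fx=4,fy=4,interpolation=cv2.INTER_CUBIC))
"
```

```text
clock 13.2 theta 1.906 r 0.1667 x 0.0028 tilt -59.6 Ftan -6.8 Frad 8.5 Fx -3.0 w 0.017457114490574563 tq [-1.48  0.29 -0.56]
[[0.0032, -0.0008, -0.002, -0.04, -1.2, -0.14, 0], [0.0027, 0.0, -0.0026, 0.0, -1.2, -0.0, 0]]
```

View pics/s7c.png

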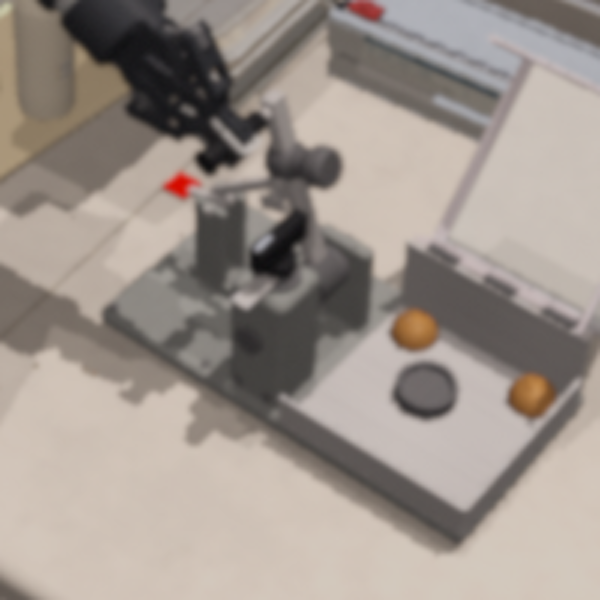

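View pics/t7c.png

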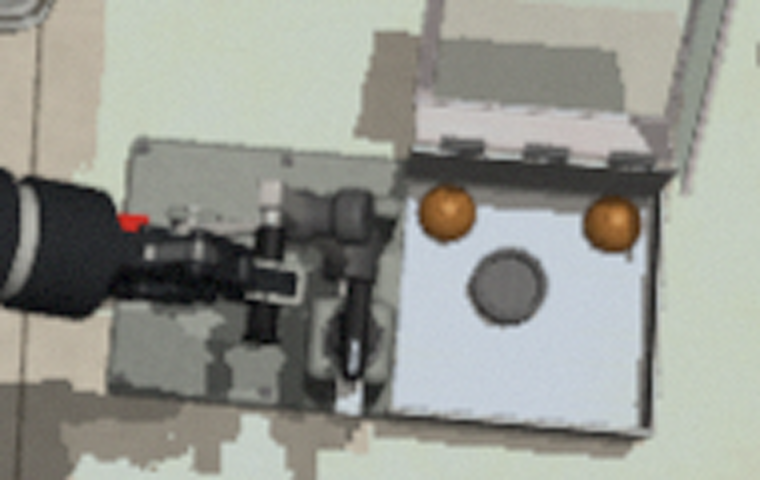

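The hammer is upright and leaning left, with its handle held by the fingers at about (225,155) in the scene crop. The hook reaches the arm at (270,185), and the cup is visible at (425,390). I'll draw a little further to about 1.95.

Emit:
{"method": "move_arm", "body": {"plan": [[0.003,-0.0005,-0.0025,0,-1,0,0],[0.0027,0,-0.0027,0,-1,0,0],[0,0,0,0,0,0,0]]}}

```text
clock: 13.6
ee_pos: [0.5079, -0.0317, 0.2413]
tool_rot: [179.5, 61.5, 86.6]
wrist_force: [3.1, -6.3, 7.0]
width: 0.0175
```

```bash
python3 -c "
from arc import *
arc(1.845,5,-58,x=-.053,r=.1665)
im=snap('scene','s8.png')['color'][180:280,270:370,::-1]; cv2.imwrite('pics/s8c.png',cv2.resize(im,None,fx=5,fy=5,interpolation=cv2.INTER_CUBIC))
"
```

```text
clock 13.6 theta 1.952 r 0.1668 x 0.0028 tilt -61.5 Ftan -8.3 Frad 4.2 Fx 3.4 w 0.017493298006561336 tq [-1.44 -0.27  0.46]
[[-0.0023, -0.0007, 0.0026, -0.03, 0.7, -0.27, 0], [-0.0024, -0.0, 0.0023, -0.0, 0.71, 0.0, 0], [-0.0025, -0.0, 0.0023, -0.0, 0.7, 0.0, 0], [-0.0024, -0.0, 0.0024, -0.0, 0.7, 0.0, 0], [-0.0024, -0.0, 0.0024, -0.0, 0.71, 0.0, 0]]
```

View pics/s8c.png

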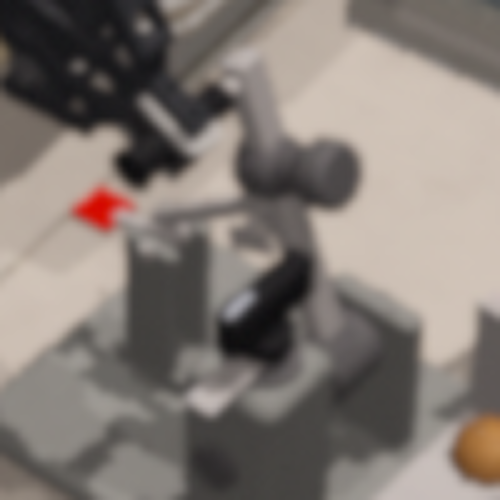

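The hammer is well drawn, with the hook bar reaching behind the arm at about (250,205). I'll ease back slowly and feel for the catch.

Emit:
{"method": "move_arm", "body": {"plan": [[-0.0023,-0.0003,0.0024,0,0.7,0,0],[-0.0024,0,0.0023,0,0.7,0,0],[-0.0024,0,0.0023,0,0.7,0,0],[0,0,0,0,0,0,0]]}}

```text
clock: 14.05
ee_pos: [0.5072, -0.0416, 0.2443]
tool_rot: [179.4, 59.2, 86.3]
wrist_force: [8.2, -5.3, 4.2]
width: 0.0175
```

```bash
python3 -c "
from arc import *
theta()"
```

```text
clock 14.05 theta 1.886 r 0.1668 x 0.0025 tilt -59.2 Ftan -5.9 Frad 2.5 Fx 8.5 w 0.017492134777142936 tq [-0.3  -0.68  1.2 ]
```

Emit:
{"method": "move_arm", "body": {"plan": [[-0.0012,0,0.0012,0,0.35,0,0],[-0.0012,0,0.0012,0,0.35,0,0],[0,0,0,0,0,0,0]]}}

```text
clock: 14.35
ee_pos: [0.507, -0.0446, 0.2451]
tool_rot: [179.4, 58.6, 86.4]
wrist_force: [7.0, -3.4, 4.7]
width: 0.0173
```

```bash
python3 -c "
from arc import *
theta()"
```

```text
clock 14.35 theta 1.866 r 0.1667 x 0.0025 tilt -58.6 Ftan -4.3 Frad 3.6 Fx 7.2 w 0.0172872926281795 tq [-0.3  -0.68  1.  ]
```

Emit:
{"method": "move_arm", "body": {"plan": [[-0.0012,0.0002,0.0012,0,0.35,0,0],[-0.0012,0.0002,0.0012,0,0.35,0,0],[0,0,0,0,0,0,0]]}}

```text
clock: 14.65
ee_pos: [0.5069, -0.0472, 0.2456]
tool_rot: [179.5, 57.8, 86.5]
wrist_force: [4.2, 4.2, 6.3]
width: 0.0173
```

```bash
python3 -c "
from arc import *
theta()"
```

```text
clock 14.65 theta 1.850 r 0.1666 x 0.0026 tilt -57.8 Ftan 2.5 Frad 7.2 Fx 4.0 w 0.017270616372814008 tq [ 0.35 -0.24  0.37]
```

Emit:
{"method": "move_arm", "body": {"plan": [[-0.001,0,0.001,0,0.35,0,0],[0,0,0,0,0,0,0]]}}

```text
clock: 14.85
ee_pos: [0.5069, -0.0479, 0.2457]
tool_rot: [179.5, 57.4, 86.5]
wrist_force: [3.6, 11.7, 6.3]
width: 0.0178
```

```bash
python3 -c "
from arc import *
theta()
im=snap('scene','s9.png')['color'][180:280,270:370,::-1]; cv2.imwrite('pics/s9c.png',cv2.resize(im,None,fx=5,fy=5,interpolation=cv2.INTER_CUBIC))
"
```

```text
clock 14.85 theta 1.845 r 0.1666 x 0.0025 tilt -57.4 Ftan 9.7 Frad 9.3 Fx 3.0 w 0.017794454642767753 tq [ 1.03 -0.27  0.21]
```

View pics/s9c.png

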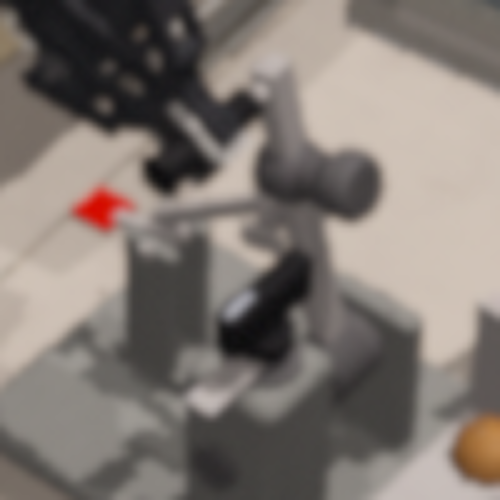

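The tangential force flipped from -6 N to +9.7 N at about 1.845, so the hook is holding the hammer. I'll relax the residual loads before letting go.

Emit:
{"method": "move_arm", "body": {"plan": [[0,0.0002,-0.0007,0,0,0,0],[0,0,0,0,0,0,0]]}}

```text
clock: 15.1
ee_pos: [0.5069, -0.0475, 0.2456]
tool_rot: [179.6, 57.4, 86.6]
wrist_force: [2.3, 7.5, 4.1]
width: 0.0174
```

```bash
python3 -c "
from arc import *
theta()"
```

```text
clock 15.1 theta 1.848 r 0.1667 x 0.0026 tilt -57.4 Ftan 6.2 Frad 6.0 Fx 1.9 w 0.017411238723592373 tq [ 0.94 -0.27  0.18]
```

Emit:
{"method": "move_arm", "body": {"plan": [[0,0.0001,-0.0009,0,0,0,0],[0,0,0,0,0,0,0],[0,0,0,0,0,0,0.25],[0,0,0,0,0,0,0.35],[0,0,0,0,0,0,0.5],[0,0,0,0,0,0,0.5]]}}

```text
clock: 15.7
ee_pos: [0.5062, -0.0474, 0.2451]
tool_rot: [179.9, 57.4, 86.8]
wrist_force: [-0.1, -0.3, -1.1]
width: 0.0427
```

```bash
python3 -c "
from arc import *
theta()
im=snap('scene','s10.png')['color'][180:280,270:370,::-1]; cv2.imwrite('pics/s10c.png',cv2.resize(im,None,fx=5,fy=5,interpolation=cv2.INTER_CUBIC))
from kin2 import *
p,R,s=pose()
for d in (.04,.08,.12): print(ik(p-d*R.apply([0,0,1]),R,s['q'])[0].round(1))
"
```

```text
clock 15.7 theta 1.849 r 0.1661 x 0.0019 tilt -57.4 Ftan 0.0 Frad -1.1 Fx -0.1 w 0.04267914040336757 tq [ 0.81 -0.03  0.02]
[ 12.   11.2  -0.4 100.5 -54.5  26.6]
[ 15.2  15.3   6.2 107.  -53.2  31.6]
[ 18.3  19.8  13.2 113.2 -51.7  36.1]
```

View pics/s10c.png

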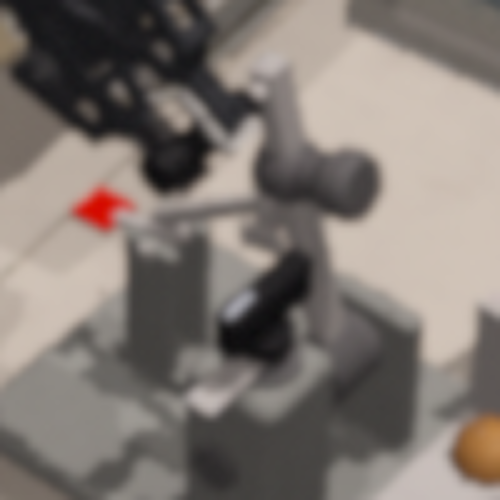

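The fingers are open and the hammer stays hooked (head at about (320,180), wrist force near 0). I'll back off.

Emit:
{"method": "move_arm", "body": {"plan": [[0,0,-0.008,0,0,0,0.5],[0,0,-0.012,0,0,0,0.5],[0,0,-0.02,0,0,0,0.5],[0,0,-0.02,0,0,0,0.5],[0,0,-0.02,0,0,0,0.5],[0,0,0,0,0,0,0.5]]}}

```text
clock: 16.35
ee_pos: [0.5105, 0.0218, 0.2895]
tool_rot: [179.7, 57.4, 86.8]
wrist_force: [0.2, -0.2, -0.3]
width: 0.0429
```

```bash
python3 -c "
from h import *
from kin2 import *
p,R,s=pose(); print(p,s['wrist_force'])
s1=snap('scene','s11.png'); im=s1['color'][130:330,150:370,::-1]; cv2.imwrite('pics/s11c.png',cv2.resize(im,None,fx=3,fy=3,interpolation=cv2.INTER_CUBIC))
# walnut + bystander from both initial
for f in('top0','scene0'):
    s0=dict(np.load('pics/%s.npz'%f)); P=cloud(s0); z=s0['z_map']>0
    m=z&(P[...,0]>.5)&(P[...,0]<.75)&(P[...,1]>.2)&(P[...,1]<.5)
    for lo,hi in((.035,.06),(.1,.23)):
        k=m&(P[...,2]>lo)&(P[...,2]<hi)
        print(f,lo,P[k].min(0).round(3),P[k].max(0).round(3))
W=np.array([.4935,.361]); t=np.array([*W,.25]); Q=mt(0)
cfg=ik(t,Q,s['q']); print(cfg)
cfg=ik(np.array([*W,.012]),Q,cfg[0]); print(cfg)
rows([(t+[0,0,0],Q,14)],.9)
"
```

```text
[0.51050348 0.02179002 0.2894836 ] [ 0.15594455 -0.16165419 -0.27127418]
top0 0.035 [0.5   0.285 0.035] [0.682 0.47  0.06 ]
top0 0.1 [0.64  0.283 0.1  ] [0.75  0.5   0.207]
scene0 0.035 [0.5   0.201 0.035] [0.742 0.469 0.06 ]
scene0 0.1 [0.639 0.2   0.1  ] [0.75  0.5   0.229]
(array([2.39484708e+01, 8.30346188e+00, 1.00364191e+01, 9.17329572e+01,
       1.30817360e-11, 2.68052634e+01]), np.float64(5.280942350083251e-11))
(array([ 2.39484708e+01,  1.24224804e+01, -1.03912897e+01,  6.71862299e+01,
        1.80183586e-11,  2.68052634e+01]), np.float64(3.38464412746875e-09))
[[0.0153, -0.0025, -0.0189, 0.0, 4.1, -0.01, 0.9], [0.0167, -0.0025, -0.0178, 0.01, 4.1, -0.02, 0.9], [0.0179, -0.0024, -0.0165, 0.0, 4.11, -0.01, 0.9], [0.019, -0.0025, -0.0152, 0.0, 4.1, -0.01, 0.9], [0.02, -0.0025, -0.0138, 0.0, 4.1, -0.02, 0.9], [0.021, -0.0024, -0.0123, 0.01, 4.1, -0.01, 0.9], [0.0219, -0.0025, -0.0108, 0.0, 4.11, -0.01, 0.9], [0.0225, -0.0024, -0.0092, 0.0, 4.1, -0.01, 0.9], [0.0232, -0.0025, -0.0076, 0.0, 4.1, -0.02, 0.9], [0.0236, -0.0024, -0.0059, 0.01, 4.1, -0.01, 0.9]]
[[0.024, -0.0025, -0.0042, 0.0, 4.11, -0.01, 0.9], [0.0242, -0.0024, -0.0025, 0.0, 4.1, -0.02, 0.9], [0.0243, -0.0024, -0.0007, 0.0, 4.1, -0.01, 0.9], [0.0244, -0.0025, 0.001, 0.01, 4.1, -0.01, 0.9]]
```

View pics/s11c.png

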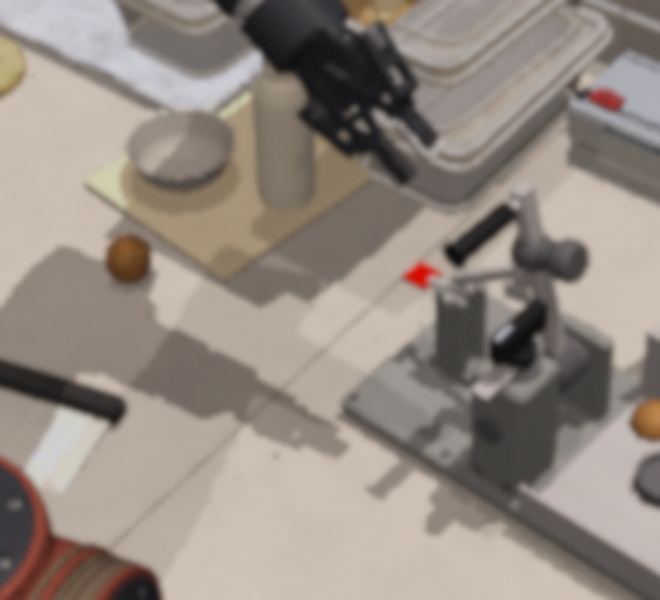

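The hammer stays on the hook (its handle at (485,230) in the crop) with the hand clear. The walnut is at (128,258). I go to the walnut.

Emit:
{"method": "move_arm", "body": {"plan": [[0.0153,-0.0025,-0.019,0,4.1,0,0.9],[0.0167,-0.0025,-0.018,0,4.1,0,0.9],[0.018,-0.0025,-0.0165,0,4.1,0,0.9],[0.019,-0.0025,-0.015,0,4.1,0,0.9],[0.02,-0.0025,-0.014,0,4.1,0,0.9],[0.021,-0.0025,-0.0125,0,4.1,0,0.9],[0.022,-0.0025,-0.011,0,4.1,0,0.9],[0.0225,-0.0025,-0.009,0,4.1,0,0.9],[0.023,-0.0025,-0.0075,0,4.1,0,0.9],[0.0235,-0.0025,-0.006,0,4.1,0,0.9]]}}

```text
clock: 17.4
ee_pos: [0.4981, 0.2636, 0.2605]
tool_rot: [179.9, 16.3, 86.9]
wrist_force: [-0.2, 0.7, -1.1]
width: 0.0769
```

Emit:
{"method": "move_arm", "body": {"plan": [[0.024,-0.0025,-0.004,0,4.1,0,0.9],[0.024,-0.0025,-0.0025,0,4.1,0,0.9],[0.0245,-0.0025,-0.0005,0,4.1,0,0.9],[0.0245,-0.0025,0.001,0,4.1,0,0.9],[0,0,0,0,0,0,0.9],[0,0,0,0,0,0,0.9]]}}

```text
clock: 18.0
ee_pos: [0.4932, 0.3592, 0.2491]
tool_rot: [179.9, 0.2, 86.9]
wrist_force: [-0.9, -0.3, -0.4]
width: 0.0768
```

```bash
python3 -c "
from h import *
p,R,s=pose(); print(p,s['tool_rot'],s['wrist_force'],s['width'])
s1=snap('scene','s12.png'); im=s1['color'][130:330,150:370,::-1]; cv2.imwrite('pics/s12c.png',cv2.resize(im,None,fx=3,fy=3,interpolation=cv2.INTER_CUBIC))
rows([([.4935,.361,.10],mt(0),5),([.4935,.361,.012],mt(0),5)],.9)
"
```

```text
[0.49316226 0.35917532 0.24909572] [179.92788356   0.18868853  86.90273161] [-0.92678871 -0.2582937  -0.36547576] 0.07680473065687805
[[0.0005, 0.0, 0.0298, 0.02, 0.04, -0.05, 0.9], [0.0004, 0.0, 0.0299, 0.01, 0.03, -0.05, 0.9], [0.0004, 0.0, 0.0298, 0.02, 0.04, -0.05, 0.9], [0.0004, 0.0, 0.0299, 0.01, 0.03, -0.05, 0.9], [0.0004, 0.0, 0.0298, 0.02, 0.04, -0.05, 0.9], [0.0, 0.0, 0.0176, 0.0, 0.0, 0.0, 0.9], [0.0, 0.0, 0.0176, 0.0, 0.0, 0.0, 0.9], [0.0, 0.0, 0.0176, 0.0, 0.0, 0.0, 0.9], [0.0, 0.0, 0.0176, 0.0, 0.0, 0.0, 0.9], [0.0, 0.0, 0.0176, 0.0, 0.0, 0.0, 0.9]]
```

View pics/s12c.png

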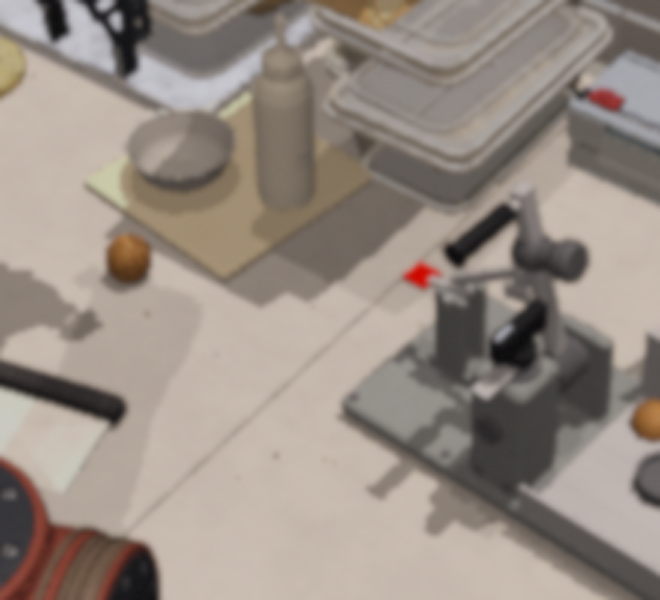

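The walnut is undisturbed at (128,258), with the hand above it. I descend and grip.

Emit:
{"method": "move_arm", "body": {"plan": [[0.001,0,0.02,0,0.2,0,0.9],[0.001,0,0.035,0,0,0,0.9],[0,0,0.035,0,0,0,0.9],[0,0,0.035,0,0,0,0.9],[0,0,0.03,0,0,0,0.9],[0,0,0.025,0,0,0,0.9],[0,0,0.02,0,0,0,0.9],[0,0,0,0,0,0,0.9]]}}

```text
clock: 18.85
ee_pos: [0.4917, 0.3611, 0.046]
tool_rot: [-179.8, 0.1, 86.9]
wrist_force: [0.4, -0.0, -0.8]
width: 0.0768
```

```bash
python3 -c "
from h import *
p,R,s=pose(); print(p,s['tool_rot'],s['wrist_force'],s['width'])
s1=snap('scene','s13.png'); im=s1['color'][150:270,130:250,::-1]; cv2.imwrite('pics/s13c.png',cv2.resize(im,None,fx=5,fy=5,interpolation=cv2.INTER_CUBIC))
s1=snap('top','t13.png'); im=s1['color'][220:310,140:240,::-1]; cv2.imwrite('pics/t13c.png',cv2.resize(im,None,fx=6,fy=6,interpolation=cv2.INTER_CUBIC))
"
```

```text
[0.49170901 0.36106374 0.04598617] [-1.79808725e+02  7.31866510e-02  8.68902190e+01] [ 0.38483756 -0.03145566 -0.78444678] 0.07680421989482701
```

View pics/s13c.png

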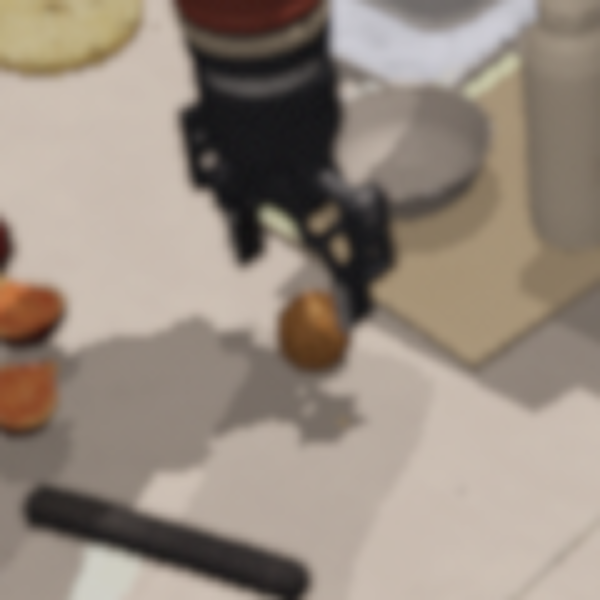

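View pics/t13c.png

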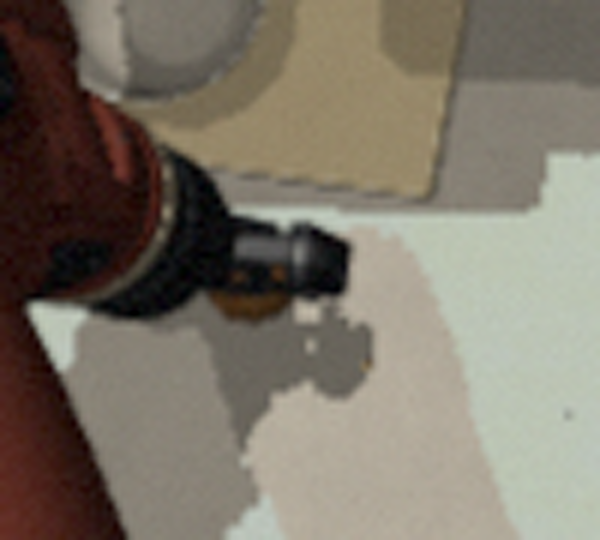

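```bash
python3 -c "
from h import *
t=dict(np.load('pics/t13.npz')); 
for X in ([.4917,.361,.06],[.4917,.319,.06],[.4935,.361,.03]): print(X,proj(t,X), (proj(t,X)-[140,220])*6)
P=cloud(t); z=t['z_map']>0; c=t['color'].astype(int)
m=z&(P[...,2]<.05)&(P[...,2]>.01)&(np.linalg.norm(P[...,:2]-[.49,.36],axis=-1)<.04)&(c[...,0]-c[...,2]>40)
print(m.sum(),P[m].mean(0),P[m].min(0),P[m].max(0))
m=z&(P[...,2]<.12)&(P[...,2]>.055)&(np.linalg.norm(P[...,:2]-[.49,.32],axis=-1)<.04); print(P[m].mean(0),P[m].min(0),P[m].max(0))
t=dict(np.load('pics/s13.npz')); P=cloud(t); z=t['z_map']>0; c=t['color'].astype(int)
m=z&(P[...,2]<.05)&(P[...,2]>.01)&(np.linalg.norm(P[...,:2]-[.49,.36],axis=-1)<.04)&(c[...,0]-c[...,2]>40)
print(m.sum(),P[m].mean(0),P[m].min(0),P[m].max(0))
print(proj(t,[.4917,.361,.046]),(proj(t,[.4917,.361,.046])-[130,150])*5, (proj(t,[.4935,.361,.023])-[130,150])*5)
"
```

```text
[0.4917, 0.361, 0.06] [[177.87788468 265.0537396 ]] [[227.26730807 270.32243762]]
[0.4917, 0.319, 0.06] [[192.83585055 265.44754485]] [[317.01510332 272.68526912]]
[0.4935, 0.361, 0.03] [[181.23816992 265.91755379]] [[247.42901949 275.50532272]]
20 [0.48052335 0.35908263 0.03657814] [0.47576941 0.34613009 0.02890521] [0.49587929 0.37190267 0.04363648]
[0.48192871 0.30688937 0.10667466] [0.47522166 0.29214826 0.0650112 ] [0.49682142 0.33553202 0.11969793]
148 [0.48743784 0.35385881 0.03621146] [0.47406183 0.3379382  0.01698862] [0.51444264 0.37233208 0.04977519]
[[190.60742669 211.32192613]] [[303.03713345 306.60963065]] [[310.54386458 334.96539509]]
```

Projections agree with the image (walnut expected at (310,335), seen at (313,330)). I shift 2 mm, descend and close.

Emit:
{"method": "move_arm", "body": {"plan": [[0,0.002,0.01,0,0,0,0.9],[0,0,0.015,0,0,0,0.9],[0,0,0.01,0,0,0,0.9],[0,0,0.005,0,0,0,0.9],[0,0,0,0,0,0,0.7],[0,0,0,0,0,0,0.5],[0,0,0,0,0,0,0.4],[0,0,0,0,0,0,0.3],[0,0,0,0,0,0,0.3]], "newtons": 25}}

```text
clock: 19.85
ee_pos: [0.4962, 0.3631, 0.0101]
tool_rot: [179.9, -0.2, 86.9]
wrist_force: [-1.2, -0.5, 4.1]
width: 0.0413
```

```bash
python3 -c "
from h import *
p,R,s=pose(); print(p,s['tool_rot'],s['wrist_force'],s['width'])
s1=snap('scene','s14.png'); im=s1['color'][150:270,130:250,::-1]; cv2.imwrite('pics/s14c.png',cv2.resize(im,None,fx=5,fy=5,interpolation=cv2.INTER_CUBIC))
"
```

```text
[0.49618106 0.36306469 0.01011893] [179.85905944  -0.186495    86.91767035] [-1.20461706 -0.5121948   4.07258944] 0.041338234469791985
```

View pics/s14c.png

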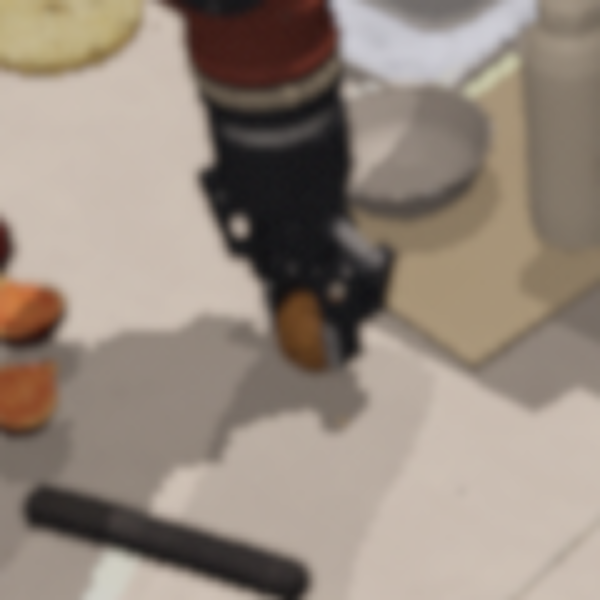

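Gripped at 41 mm width. I lift a little and check.

Emit:
{"method": "move_arm", "body": {"plan": [[0,0,-0.005,0,0,0,0.3],[0,0,-0.015,0,0,0,0.3],[0,0,-0.03,0,0,0,0.3],[0,0,-0.03,0,0,0,0.3],[0,0,0,0,0,0,0.3]], "newtons": 25}}

```text
clock: 20.4
ee_pos: [0.4982, 0.3639, 0.0956]
tool_rot: [179.5, -0.4, 86.9]
wrist_force: [-0.1, 0.1, -0.1]
width: 0.041
```

```bash
python3 -c "
from h import *
p,R,s=pose(); print(p,s['tool_rot'],s['wrist_force'],s['width'])
s1=snap('scene','s15.png'); im=s1['color'][130:250,130:250,::-1]; cv2.imwrite('pics/s15c.png',cv2.resize(im,None,fx=5,fy=5,interpolation=cv2.INTER_CUBIC))
P=cloud(s1); z=s1['z_map']>0; c=s1['color'].astype(int)
m=z&(np.linalg.norm(P[...,:2]-[.49,.36],axis=-1)<.04)&(c[...,0]-c[...,2]>40)&(P[...,2]>.04)
print(m.sum(),P[m].mean(0),P[m].min(0),P[m].max(0))
"
```

```text
[0.49821467 0.36387443 0.09557108] [179.525235    -0.3580883   86.92608631] [-0.11898863  0.06768811 -0.10172292] 0.0409814866580146
660 [0.48144552 0.35196126 0.431301  ] [0.45065756 0.32006078 0.10260449] [0.52414352 0.3992118  0.59569857]
```

View pics/s15c.png

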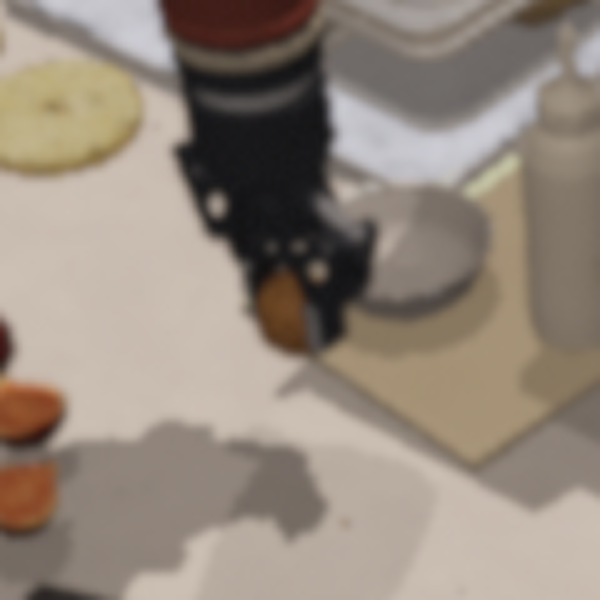

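The walnut is held upright. I'll refine the cup position from the pictures where it was visible (top crop (508,287), scene crop (426,390)).

```bash
python3 -c "
from h import *
def ray(s,u,v,z):
    f=240/np.tan(np.radians(float(s['fov_y']))/2); R=cv2.Rodrigues(np.array(s['rvec'],float))[0]; C=-R.T@np.array(s['tvec'],float)
    d=R.T@np.array([(u-s['cx'])/f,(v-s['cy'])/f,1]); return C+d*(z-C[2])/d[2]
for f,u,v in(('t7',376.6,251.4),('s7',371.7,289.7)):
    s=dict(np.load('pics/%s.npz'%f)); print(f,ray(s,u,v,.04))
    P=cloud(s); c=s['color'].astype(int).sum(-1); q=P-[.5511,-.1963,0]
    m=(s['z_map']>0)&(np.hypot(q[...,0],q[...,1])<.036)&(c<420)&(P[...,2]>.028)&(P[...,2]<.06)
    (cx,cy),r=cv2.minEnclosingCircle((P[m][:,:2]).astype(np.float32)); print(m.sum(),P[m].mean(0),cx,cy,r)
    m2=(P[...,2]>.025)&(np.hypot(q[...,0]+.05,q[...,1]+.02)<.02); print('tray z',np.median(P[m2][:,2]))
print('fit',m2w(MP,[0,-.115,.034]), m2w([.5578,-.0804,-.06],[0,-.115,.034]))
" 
```

```text
t7 [ 0.54807628 -0.19357053  0.04      ]
284 [ 0.54952867 -0.19417398  0.03522371] 0.5498290061950684 -0.19361963868141174 0.027268795296549797
tray z 0.026524710589598915
s7 [ 0.54608281 -0.19846943  0.04      ]
322 [ 0.54844021 -0.1969296   0.03716851] 0.5496476292610168 -0.1944195032119751 0.030562743544578552
tray z 0.026848332256264977
fit [[ 0.55206022 -0.19528769  0.034     ]] [[ 0.55090414 -0.19519306  0.034     ]]
```

```bash
python3 -c "
from h import *
from kin2 import *
p,R,s=pose(); Q=mt(0)
rows([([.50,.362,.365],Q,7),([.551,-.195,.365],Q,16)],.3)
q=s['q']
for t in ([.50,.362,.365],[.53,.1,.365],[.551,-.195,.365],[.551,-.195,.044]):
    q,e=ik(np.array(t),Q,q); print(q.round(1),e)
"
```

```text
[[0.0, 0.0006, -0.0388, 0.05, -0.04, -0.03, 0.3], [0.0, 0.0006, -0.0389, 0.05, -0.04, -0.03, 0.3], [0.0, 0.0006, -0.0388, 0.05, -0.04, -0.04, 0.3], [-0.0001, 0.0005, -0.0389, 0.04, -0.05, -0.03, 0.3], [-0.0001, 0.0005, -0.0388, 0.05, -0.04, -0.03, 0.3], [-0.0002, 0.0005, -0.0389, 0.05, -0.04, -0.03, 0.3], [-0.0001, 0.0004, -0.0388, 0.05, -0.04, -0.03, 0.3], [-0.0346, 0.0049, 0.0, 0.0, 0.0, 0.0, 0.3], [-0.0346, 0.0049, 0.0, 0.0, 0.0, 0.0, 0.3], [-0.0346, 0.005, 0.0, 0.0, 0.0, 0.0, 0.3]]
[[-0.0346, 0.0049, 0.0, 0.0, 0.0, 0.0, 0.3], [-0.0347, 0.0049, 0.0, 0.0, 0.0, 0.0, 0.3], [-0.0346, 0.0049, 0.0, 0.0, 0.0, 0.0, 0.3], [-0.0346, 0.0049, 0.0, 0.0, 0.0, 0.0, 0.3], [-0.0346, 0.005, 0.0, 0.0, 0.0, 0.0, 0.3], [-0.0346, 0.0049, 0.0, 0.0, 0.0, 0.0, 0.3], [-0.0346, 0.0049, 0.0, 0.0, 0.0, 0.0, 0.3], [-0.0346, 0.0049, 0.0, 0.0, 0.0, 0.0, 0.3], [-0.0346, 0.0049, 0.0, 0.0, 0.0, 0.0, 0.3], [-0.0346, 0.005, 0.0, 0.0, 0.0, 0.0, 0.3]]
[[-0.0347, 0.0049, 0.0, 0.0, 0.0, 0.0, 0.3], [-0.0346, 0.0049, 0.0, 0.0, 0.0, 0.0, 0.3], [-0.0346, 0.0049, 0.0, 0.0, 0.0, 0.0, 0.3]]
[ 23.8  14.2  28.9 104.7  -0.   26.6] 1.3322676295501878e-14
[-3.200e+00 -1.000e-01  1.340e+01  1.036e+02  0.000e+00 -4.000e-01] 4.069139969420377e-08
[-32.3   7.9  21.9 103.9  -0.  -29.4] 6.217248937900877e-14
[-32.3   6.3 -13.7  70.   -0.  -29.4] 1.354472090042691e-13
```

Emit:
{"method": "move_arm", "body": {"plan": [[0,0.0005,-0.02,0.1,0,0,0.3],[0,0.0005,-0.035,0.1,0,0,0.3],[0,0.0005,-0.045,0.1,0,0,0.3],[0,0.0005,-0.045,0,0,0,0.3],[0,0.0005,-0.045,0,0,0,0.3],[0,0.0005,-0.045,0,0,0,0.3],[-0.01,0.002,-0.035,0,0,0,0.3],[-0.025,0.004,0,0,0,0,0.3],[-0.035,0.005,0,0,0,0,0.3],[-0.035,0.005,0,0,0,0,0.3]]}}

```text
clock: 21.45
ee_pos: [0.5094, 0.2551, 0.3586]
tool_rot: [-179.7, -0.1, 87.0]
wrist_force: [0.2, 0.1, 0.4]
width: 0.0413
```

Emit:
{"method": "move_arm", "body": {"plan": [[-0.035,0.005,0,0,0,0,0.3],[-0.035,0.005,0,0,0,0,0.3],[-0.035,0.005,0,0,0,0,0.3],[-0.035,0.005,0,0,0,0,0.3],[-0.035,0.005,0,0,0,0,0.3],[-0.035,0.005,0,0,0,0,0.3],[-0.035,0.005,0,0,0,0,0.3],[-0.035,0.005,0,0,0,0,0.3],[-0.035,0.005,0,0,0,0,0.3],[-0.035,0.005,0,0,0,0,0.3]]}}

```text
clock: 22.45
ee_pos: [0.5403, -0.0975, 0.3574]
tool_rot: [-179.7, -0.2, 86.9]
wrist_force: [0.9, -0.3, -0.4]
width: 0.0411
```

```bash
python3 -c "
from h import *
p,R,s=pose(); print(p,s['tool_rot'],s['wrist_force'],s['width']); Q=mt(0)
rows([([.551,-.195,.365],Q,4),([.551,-.195,.10],Q,7)],.3)
"
```

```text
[ 0.54034543 -0.09754662  0.35742332] [-179.72384914   -0.17999792   86.91474775] [ 0.91410427 -0.30653286 -0.35034392] 0.04107290808662778
[[-0.0242, 0.004, -0.002, -0.07, -0.05, -0.06, 0.3], [-0.0242, 0.0039, -0.002, -0.07, -0.04, -0.05, 0.3], [-0.0242, 0.0039, -0.0019, -0.07, -0.05, -0.06, 0.3], [-0.0241, 0.0039, -0.0019, -0.07, -0.04, -0.06, 0.3], [0.0, 0.0, 0.0379, 0.0, 0.0, 0.0, 0.3], [0.0, 0.0, 0.0378, 0.0, 0.0, 0.0, 0.3], [0.0, 0.0, 0.0379, 0.0, 0.0, 0.0, 0.3], [0.0, 0.0, 0.0378, 0.0, 0.0, 0.0, 0.3], [0.0, 0.0, 0.0379, 0.0, 0.0, 0.0, 0.3], [0.0, 0.0, 0.0378, 0.0, 0.0, 0.0, 0.3]]
[[0.0, 0.0, 0.0379, 0.0, 0.0, 0.0, 0.3]]
```

Emit:
{"method": "move_arm", "body": {"plan": [[-0.026,0.004,0,0,0,0,0.3],[-0.026,0.004,0,-0.2,-0.1,0,0.3],[-0.024,0.004,0,-0.1,-0.1,0,0.3],[-0.02,0.003,0,0,0,0,0.3],[0,0,0.02,0,0,0,0.3],[0,0,0.04,0,0,0,0.3],[0,0,0.04,0,0,0,0.3],[0,0,0.04,0,0,0,0.3],[0,0,0.04,0,0,0,0.3],[0,0,0.03,0,0,0,0.3]]}}

```text
clock: 23.45
ee_pos: [0.5497, -0.1923, 0.1446]
tool_rot: [-179.9, -0.0, 86.9]
wrist_force: [-0.3, 0.4, 0.2]
width: 0.0412
```

Emit:
{"method": "move_arm", "body": {"plan": [[0,0,0.03,0,0,0,0.3],[0,0,0.015,0,0,0,0.3],[0,0,0,0,0,0,0.3]]}}

```text
clock: 23.75
ee_pos: [0.5495, -0.1923, 0.1004]
tool_rot: [-179.9, -0.1, 86.9]
wrist_force: [0.0, -0.4, 0.8]
width: 0.0414
```

```bash
python3 -c "
from h import *
p,R,s=pose(); print(p,s['tool_rot'],s['wrist_force'],s['width']); Q=mt(0)
rows([([.551,-.195,.050],Q,4)],.3)
s1=snap('scene','s16.png'); im=s1['color'][200:360,290:450,::-1]; cv2.imwrite('pics/s16c.png',cv2.resize(im,None,fx=3.7,fy=3.7,interpolation=cv2.INTER_CUBIC))
s1=snap('top','t16.png'); im=s1['color'][170:300,260:440,::-1]; cv2.imwrite('pics/t16c.png',cv2.resize(im,None,fx=4.2,fy=4.2,interpolation=cv2.INTER_CUBIC))
"
```

```text
[ 0.5494936  -0.19225251  0.10042401] [-1.79869279e+02 -7.34562240e-02  8.69220867e+01] [ 0.03632287 -0.39723299  0.77433888] 0.041369073420599055
[[-0.0007, 0.0004, 0.0126, -0.03, -0.02, -0.06, 0.3], [-0.0007, 0.0005, 0.0126, -0.04, -0.02, -0.05, 0.3], [-0.0006, 0.0004, 0.0126, -0.03, -0.02, -0.06, 0.3], [-0.0007, 0.0004, 0.0126, -0.03, -0.01, -0.05, 0.3]]
```

View pics/s16c.png

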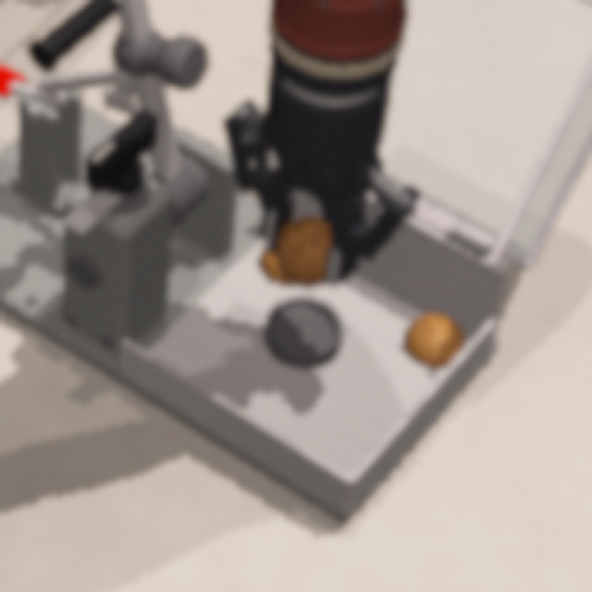

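View pics/t16c.png

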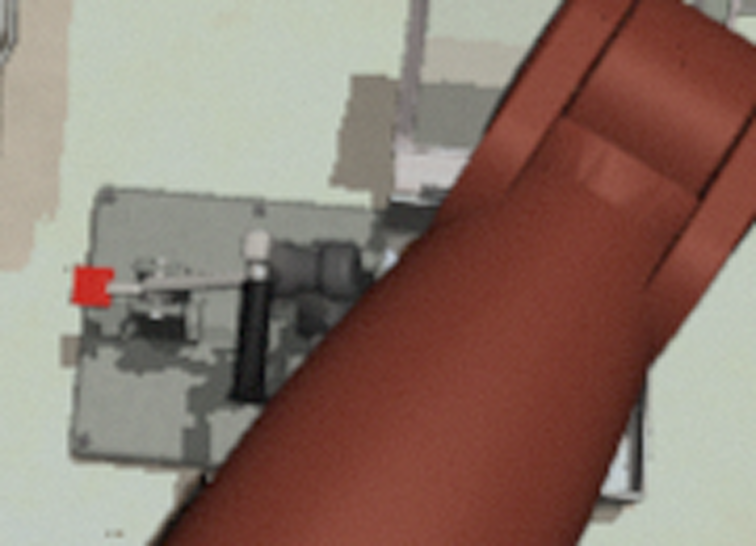

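```bash
python3 -c "
from h import *
s=dict(np.load('pics/s16.npz'))
for X in ([.5495,-.1952,.040],[.5495,-.1952,.113],[.5495,-.1923,.113]): print(X,(proj(s,X)-[290,200]+.5)*3.7-.5)
P=cloud(s); c=s['color'].astype(int); z=s['z_map']>0
m=z&(c[...,0]-c[...,2]>40)&(np.hypot(P[...,0]-.545,P[...,1]+.195)<.03)&(P[...,2]>.08)&(P[...,2]<.15)
print('walnut',m.sum(),P[m].mean(0),P[m].min(0),P[m].max(0))
m=z&(c.sum(-1)<400)&(np.hypot(P[...,0]-.55,P[...,1]+.195)<.034)&(P[...,2]>.03)&(P[...,2]<.05); print('cup',P[m].mean(0),P[m].min(0),P[m].max(0))
"
```

```text
[0.5495, -0.1952, 0.04] [[302.10992108 327.9402338 ]]
[0.5495, -0.1952, 0.113] [[311.17991199 255.27618941]]
[0.5495, -0.1923, 0.113] [[307.3720435  253.35897818]]
walnut 214 [ 0.53905021 -0.19423852  0.12666223] [ 0.52591681 -0.21163461  0.0973357 ] [ 0.56361653 -0.17142739  0.14310967]
cup [ 0.54789224 -0.19696388  0.03747477] [ 0.51667831 -0.2242374   0.03000235] [ 0.57751377 -0.1702677   0.04692106]
```

The walnut hangs over the cup (walnut at (303,250), cup at (303,330) in the crop), about 3 mm too far left. I correct that and lower.

Emit:
{"method": "move_arm", "body": {"plan": [[-0.0015,0.0005,0.01,0,0,0,0.3],[-0.0015,0.0005,0.015,0,0,0,0.3],[0,0,0.014,0,0,0,0.3],[0,0,0.007,0,0,0,0.3],[0,0,0.004,0,0,0,0.3],[0,0,0.003,0,0,0,0.3],[0,0,0,0,0,0,0.3]]}}

```text
clock: 24.55
ee_pos: [0.5517, -0.1961, 0.0496]
tool_rot: [179.9, 0.0, 86.9]
wrist_force: [-1.0, 0.3, -0.7]
width: 0.0412
```

Emit:
{"method": "move_arm", "body": {"plan": [[0,0,0.002,0,0,0,0.3],[0,0,0.002,0,0,0,0.3],[0,0,0.0015,0,0,0,0.3],[0,0,0,0,0,0,0.3]]}}

```text
clock: 24.95
ee_pos: [0.5518, -0.1962, 0.0442]
tool_rot: [179.9, 0.1, 86.9]
wrist_force: [-0.5, 0.4, 0.5]
width: 0.041
```

```bash
python3 -c "
from h import *
p,R,s=pose(); print(p,s['tool_rot'],s['wrist_force'],s['width'])
s1=snap('scene','s17.png'); im=s1['color'][200:360,290:450,::-1]; cv2.imwrite('pics/s17c.png',cv2.resize(im,None,fx=3.7,fy=3.7,interpolation=cv2.INTER_CUBIC))
"
```

```text
[ 0.55184409 -0.19622672  0.0442474 ] [1.79911979e+02 5.06207112e-02 8.69215547e+01] [-0.50906781  0.40433057  0.48203027] 0.041043620779593115
```

View pics/s17c.png

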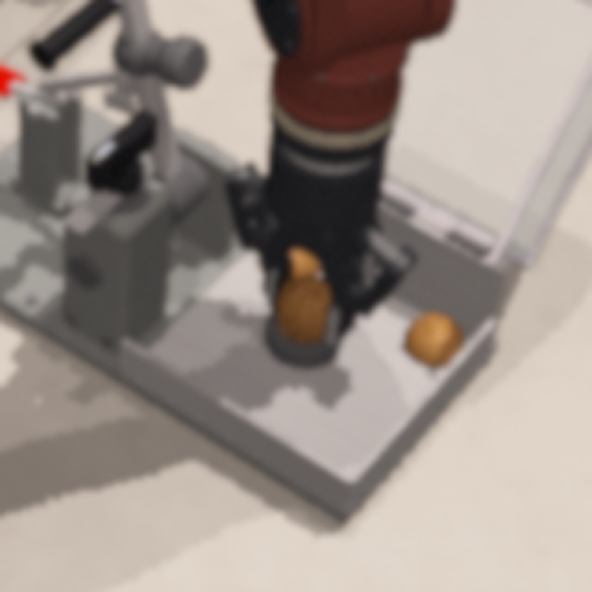

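The walnut sits over the cup (303,312), centred. I lower in small steps to feel contact.

Emit:
{"method": "move_arm", "body": {"plan": [[0,0,0.001,0,0,0,0.3],[0,0,0.001,0,0,0,0.3],[0,0,0,0,0,0,0.3]]}}

```text
clock: 25.3
ee_pos: [0.5522, -0.1963, 0.044]
tool_rot: [179.9, 0.1, 86.9]
wrist_force: [-4.2, 3.0, 14.0]
width: 0.0413
```

Contact came at z 0.044 as predicted. I relieve the load and open gently.

Emit:
{"method": "move_arm", "body": {"plan": [[0,0,-0.0012,0,0,0,0.3],[0,0,0,0,0,0,0.3],[0,0,0,0,0,0,0.52],[0,0,0,0,0,0,0.56],[0,0,0,0,0,0,0.65],[0,0,0,0,0,0,0.8],[0,0,0,0,0,0,0.85]], "newtons": 20}}

```text
clock: 26.0
ee_pos: [0.5517, -0.1961, 0.0433]
tool_rot: [179.9, 0.0, 86.9]
wrist_force: [0.9, 0.7, -0.7]
width: 0.0728
```

```bash
python3 -c "
from h import *
p,R,s=pose(); print(p,s['tool_rot'],s['wrist_force'],s['width'])
s1=snap('scene','s18.png'); im=s1['color'][200:360,290:450,::-1]; cv2.imwrite('pics/s18c.png',cv2.resize(im,None,fx=3.7,fy=3.7,interpolation=cv2.INTER_CUBIC))
"
```

```text
[ 0.55168121 -0.19614382  0.04325702] [1.79933818e+02 3.62524686e-02 8.69156806e+01] [ 0.93194766  0.68192091 -0.67447641] 0.07283175764504134
```

View pics/s18c.png

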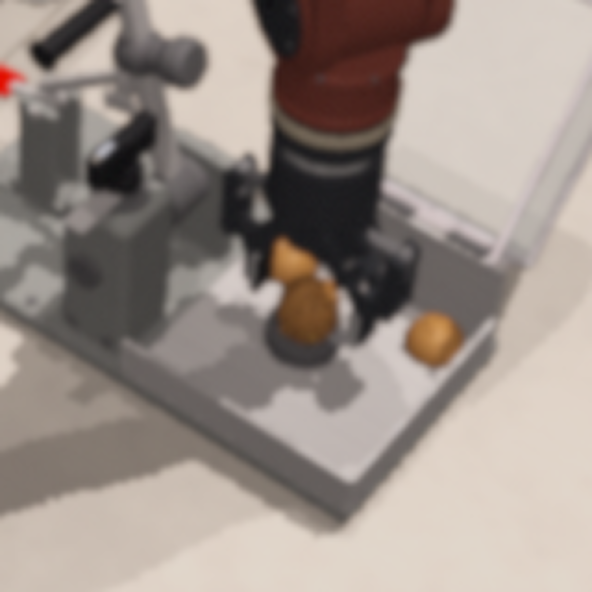

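The walnut stands alone in the cup at (307,315). I raise straight up.

Emit:
{"method": "move_arm", "body": {"plan": [[0,0,-0.01,0,0,0,0.85],[0,0,-0.02,0,0,0,0.85],[0,0,-0.03,0,0,0,0.85],[0,0,-0.04,0,0,0,0.85],[0,0,-0.04,0,0,0,0.85],[0,0,-0.04,0,0,0,0.85],[0,0,-0.04,0,0,0,0.85],[0,0,-0.04,0,0,0,0.85],[0,0,-0.03,0,0,0,0.85],[0,0,0,0,0,0,0.85]]}}

```text
clock: 27.05
ee_pos: [0.5523, -0.1965, 0.3393]
tool_rot: [179.5, 0.3, 86.9]
wrist_force: [0.9, -0.6, 0.4]
width: 0.0718
```

```bash
python3 -c "
from h import *
p,R,s=pose(); print(s['clock'],p,s['wrist_force'],s['width'])
s1=snap('scene','s19.png'); cv2.imwrite('pics/s19c.png',cv2.resize(s1['color'][120:420,150:470,::-1],None,fx=2,fy=2,interpolation=cv2.INTER_CUBIC))
snap('top','t19.png')
"
```

```text
27.05 [ 0.55234213 -0.19654073  0.33929078] [ 0.85461595 -0.56260624  0.4176819 ] 0.07180531378086007
```

View pics/s19c.png

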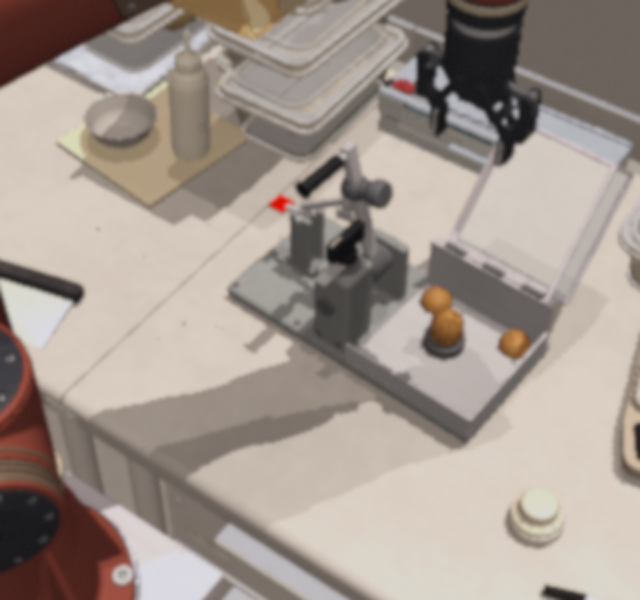

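View pics/t19.png

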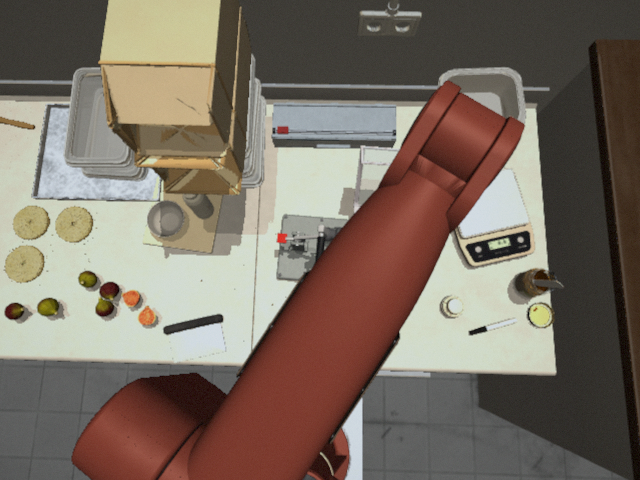

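The final scene shows the walnut upright in the cup (447,325), the hammer on the hook (handle at (320,172)) and the guard open. The bottle, bowl and timer are where they were, and the robot is clear of everything.

```bash
python3 -c "
from h import *
s1=snap('scene','s20.png'); a=dict(np.load('pics/s19.npz'))['color'].astype(int); print(np.abs(s1['color'].astype(int)-a)[240:300,330:430].mean())
print(robot.finish_job())"
```

```text
0.41294444444444445
the job is handed in; nothing more can be done
None
```

I've handed the job in at about 27 s of the 72 s allowed. The nut cracker is cocked, with a walnut in the cup and the guard open.

- **Latch:** I turned the knob about 90° clockwise. The guard leaned on the gripper at first, then sprang fully open once I let go of the knob.
- **Hammer:** I gripped the side handle, drew it to about 1.95 rad and eased it back. At about 1.845 rad the force on the handle went from about -6 N to +10 N, which showed the hook was holding it. It stayed put when I let go, and it never flew back.
- **Walnut:** I set it in the cup, with contact at the expected height. It stands upright.

**Last checks:** in the final pictures the hammer is hooked, the walnut is in the cup, and the guard is open. The bottle, bowl and timer look where they were at the start. The arm is clear of everything, with wrist force near zero. The last two pictures showed nothing moving around the cup.

**What disagreed:** my first tilted approach to the handle ran into joint 4's range limit. I then fitted a model of the arm's joints and used a smaller tilt. My estimate of the machine's angle was about half a degree off, which I corrected by feel while drawing the hammer.

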